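Right the gift boxes and fill them from the sorting pan

TASK

The two gift boxes have been knocked over: stand each upright on a cork pad, one under each spout of the sorting pan, and put the reject lumps that lie in the pan or on its base into the wooden tray. Then lift the pan by its bar until the pebbles slide into the boxes, hold it until all are through, and let it down level again. Finally carry the filled boxes back and stand them upright on the dark packing board, each still holding the whole lot of its own lane; leave the other things alone.

Things in the scene. Friction and masses are not known exactly. Their poses are not given: they have to be found in the camera images.
- box_1_mid (a point): open square gift box of stiff brown board, 62 x 62 mm outside and 70 mm tall, walls and floor 3 mm, about 60 g; at the start it lies on one side on the packing board, mouth to the right. This point is the middle of the box (35 mm from its floor, 31 mm from each side face); its z axis points out of the open mouth, x and y are square to the side faces.
- box_2_mid (a point): open square gift box of stiff brown board, 62 x 62 mm outside and 70 mm tall, walls and floor 3 mm, about 60 g; at the start it lies on one side on the packing board, mouth to the right. This point is the middle of the box (35 mm from its floor, 31 mm from each side face); its z axis points out of the open mouth, x and y are square to the side faces.
- bay_1 (a point): centre of a 66 mm square cork pad on the base board, 8 mm above the table: the place of the box under spout 1 (the nearer to the robot). The pads lie 100 mm apart. The spout's tip overhangs the pad 18 mm behind this point, 99 mm above the table; 18 mm high rails run 35 mm behind it and between the pads. x points to the back of the pan (to the robot's left), y across the lanes (towards the robot), z up. Lot 1 slides out of lane 1 and falls here.
- bay_2 (a point): centre of a 66 mm square cork pad on the base board, 8 mm above the table: the place of the box under spout 2 (the farther from the robot). The pads lie 100 mm apart. The spout's tip overhangs the pad 18 mm behind this point, 99 mm above the table; 18 mm high rails run 35 mm behind it and between the pads. x points to the back of the pan (to the robot's left), y across the lanes (towards the robot), z up. Lot 2 slides out of lane 2 and falls here.
- pan (a joint): tilt of the aluminium sorting pan, rad: 0 level, at most 0.95; grows as its back is lifted by the bar. Two lanes 94 mm wide and 190 mm long, walls 22 mm, narrowing in front to 52 mm spouts; level, its floor is 103 mm above the table. 0.5 kg, hinged just behind the spouts; sinks back when let go. Stones begin to slide on it at 0.45 to 0.65 rad.
- pan_hinge (a point): point on the pan's hinge line, midway between the lanes, 104 mm above the table; fixed, axes as at the bays. The hinge line runs along its y axis.
- pan_bar (a point): middle of the pan's lifting bar: a dark steel rod 10 mm thick and 90 mm long across the back of the pan (along y), 198 mm behind the hinge line and 50 mm above it when level; free below for 29 mm down to the rim of the rear wall. It swings with the pan up and forward on a circle about the hinge line; x and z turn with it.
- packing_board: flat board of dark wood, 150 (x) x 285 (y) x 10 mm, fixed on the table, the boxes' own place; origin under its centre at table level, z up.
- reject_tray: low open tray of light wood, 130 (x) x 200 (y) x 30 mm, walls and floor 6 mm, fixed on the table; origin under its centre at table level, z up.
- lump_1_mid (a point): rough grey stone, 42 x 52 x 30 mm; a reject lump, at the start in the middle of lane 1 of the pan; may be absent. This point is its centre, half-way up; the short side lies along its x axis, the long one along y, z up as it lies at the start.
- lump_2_mid (a point): black stone, 42 x 56 x 30 mm; a reject lump, at the start in the middle of lane 2 of the pan; may be absent. This point is its centre, half-way up; the short side lies along its x axis, the long one along y, z up as it lies at the start.
- lump_3_mid (a point): brown chert, 38 x 48 x 26 mm; a reject lump, at the start on pad 1; may be absent. This point is its centre, half-way up; the short side lies along its x axis, the long one along y, z up as it lies at the start.
- lump_4_mid (a point): plum-coloured stone, 36 x 44 x 30 mm; a reject lump, at the start on pad 2; may be absent. This point is its centre, half-way up; the short side lies along its x axis, the long one along y, z up as it lies at the start.
- pebble_1a_mid (a point): red jasper pebble, 20 x 24 x 15 mm, one of lot 1; at the start at the back of lane 1; may be absent. This point is its centre, half-way up; the short side lies along its x axis, the long one along y, z up as it lies at the start.
- pebble_1b_mid (a point): ochre pebble, 20 x 24 x 15 mm, one of lot 1; at the start at the back of lane 1; may be absent. This point is its centre, half-way up; the short side lies along its x axis, the long one along y, z up as it lies at the start.
- pebble_1c_mid (a point): plum-coloured pebble, 20 x 24 x 15 mm, one of lot 1; at the start at the back of lane 1; may be absent. This point is its centre, half-way up; the short side lies along its x axis, the long one along y, z up as it lies at the start.
- pebble_2a_mid (a point): red pebble, 20 x 24 x 15 mm, one of lot 2; at the start at the back of lane 2; may be absent. This point is its centre, half-way up; the short side lies along its x axis, the long one along y, z up as it lies at the start.
- pebble_2b_mid (a point): red pebble, 21 x 26 x 16 mm, one of lot 2; at the start at the back of lane 2; may be absent. This point is its centre, half-way up; the short side lies along its x axis, the long one along y, z up as it lies at the start.
- pebble_2c_mid (a point): red pebble, 24 x 30 x 18 mm, one of lot 2; at the start at the back of lane 2; may be absent. This point is its centre, half-way up; the short side lies along its x axis, the long one along y, z up as it lies at the start.
- agate: banded agate, 40 x 52 x 28 mm, a loose bystander standing beside the sorting pan; leave it alone. Origin under its centre.
- slate: grey slate chip, 45 x 68 x 18 mm, a loose bystander standing between vice and tray; leave it alone. Origin under its centre.
- chip_jar: capped clear jar of chips, 47 mm across, 63 mm tall, a loose bystander standing beyond the sorting pan; leave it alone. Origin under its centre.
Not all that is in view belongs to the job. What is shaped like the part that bears box_2_mid but red is not meant.

How it is judged:
By the outcome, as a careful person would: the job done as asked, in the order asked, and still so for the second after the job is handed in, with the robot touching nothing.
Of lump_1, lump_2, lump_3, lump_4 only 1 to 3 are there at a start; the rules pass over those that are not, and their reading is None.
Of pebble_1a, pebble_1b, pebble_1c only 1 to 3 are there at a start; the rules pass over those that are not, and their reading is None.
Of pebble_2a, pebble_2b, pebble_2c only 1 to 3 are there at a start; the rules pass over those that are not, and their reading is None.
At some moment in a run one of box_1, box_2 may be knocked a few centimetres aside while the robot is not near it.
Once in a run the grip may slacken for a moment while it holds something.
It also fails if it takes over 210 s, if anything falls off the work surface, if the arm or the gripper's body presses on something with over 40 N, if the wrist force passes 120 N, or if a joint passes its speed limit or range.

ROBOT

A 6-joint arm with a two-finger parallel gripper is mounted at the origin on a cart in front of the work surface, level with it; the furniture and walls round the work are solid. World frame = base frame: x ahead of the robot, y to its left, z up, the work surface at z = 0. Lengths are in mm, angles in rad, forces in N, time in s.
With the tool pointing down it reaches from about 400 to 925 mm from the base axis. Payload 12.5 kg.
Tool frame: the origin (TCP) lies at the very end of the fingers, on their centre line; the grasp point (between the pads) lies 19 mm behind it; z points along the fingers, y is the line along which they close (so a half turn about z gives the same grasp; the last joint's range is limited). The gripper opens to 95 mm and grips with 3 to 60 N. Pads are 20 mm wide; open, the fingers measure 119 mm over their backs; the gripper's body (75 mm by 180 mm) begins 59 mm behind the grasp point.
Start: joints at [1.03, 0.491, 1.559, -0, 1.092, -0.106], TCP at [263.254, 566.872, 214.661] pointing down, gripper open.
Joint ranges: [-3.1, 3.1], [-0.84, 2.19], [0.05, 2.79], [-1.13, 4.28], [0.06, 2.93], [-2.69, 2.69]. Speed limits (rad/s): [2.22, 2.22, 2.79, 3.14, 3.14, 3.14].

INTERFACE

Orientations are given as [roll, pitch, yaw] about the fixed x, y, z axes, in that order (R = Rz(yaw) Ry(pitch) Rx(roll)).
In Python, from cell import state, imaging, env, spot_in, mark_of gives the robot as it stands. The module is installed in compiled form; this text tells all that it offers.
- The arm moves only by the tool step_arm, never from a script. Its argument "increments" is a list of rows, each an object with "slide": the shift along the tool's x, y, z in m, a list of three; "roll": the turn about the tool's z in rad. A call has 1 to 5 rows; each row is the pose to reach, as a shift and turn from the pose commanded when the call began, along the tool's axes at that moment; what a row does not reach only later rows make up. A row lasts 1/8 s, in which the tool goes at most 62.5 mm and 10.7 degrees, less where a joint would pass 70% of its speed; a pose out of reach is approached as far as the arm can. A call with a gripper value outside its range is refused whole. "fingers" is the opening, from 0 (shut) to 1 (fully open), set as the call begins (left out, the last holds). The fingers move at their own pace and stop on an object; the grip force is fixed at half the most. Time passes only in rows, so rows that repeat a pose let the fingers close. It gives the time, the measured TCP pose, the force, the opening and the grip force at its end, in the units of the state.
- state(): the state, without advancing time (a new reading comes with each control period).
- imaging.read_camera(name): name is "side" or "top" or "wrist"; returns a dict with "color" (420x560x3 uint8, red, green, blue), "z_map" (420x560 float32, mm along the optical axis (not along the pixel's ray), 0 where there is no reading), "intrinsics" (3x3 intrinsics, pixels), "camera_from_world" (4x4, takes a point from world to camera coordinates). Camera axes: x right, y up, looking along -z (the intrinsics and any distortion apply to the point x, -y, -z); pixel columns grow to the right and rows downward; lengths in mm; the calibration is good to about 2 mm. A picture is of the moment at which its call begins.
- env.job_done(): hands the job in; it is judged then, once.
Trained networks look in the newest picture that a camera, given by its name, has taken for a name from the list of things; names that differ only in an ending like _2 or _b are one class to them, and where a whole thing is asked for, a point or a joint stands for the part that bears it (a point fixed in the world has none). Each returns a list of dicts, best first, with "confidence" (0 to 1); they miss things now and then, are a little off and sometimes report something else, mostly with a low value. They report only what shows in the picture. A call takes as long as a camera call. They do not tell look-alikes from the thing itself.
- spot_in(camera, target): "bbox" ([left, top, right, bottom] in pixels, round what is visible of it).
- mark_of(camera, target): "uv" ([column, row] in pixels: a listed point, or the origin of a listed thing).
The state is a dict: "t": time; "joints": joint angles; "qvel": joint speeds; "tau": joint torques, N m; "eef_pos": TCP position; "tcp_rot": TCP orientation; "ft_force": force on the tool from outside, world axes, zero at the start; "moment": the same for the moment, N m; "opening": opening from 0.0 (shut) to 1.0 (fully open); "grip_force": force on a finger pad.
Only numpy, scipy, OpenCV 4.12 (cv2) and the standard library are available. Lean on these libraries where they do the work, as an engineer would, in place of code of your own. Each camera call takes 0.05 s, during which the arm holds its last target. There are 200 camera calls.

## Working session

There is one attempt and no reset: what is moved stays moved. The work goes in short steps, Python scripts to look and compute and a tool call to move; the robot and the scene stay as the last step left them, time stands still between calls to the robot, and variables do not carry over. Pictures are saved under pics/ and viewed, at most 14 in all, crops included, and the job is handed in when it is done.

Besides the shell and the picture viewer there is one more tool, called after ">>>" by a JSON object that holds its "api" and its "payload", one argument or row to a line. step_arm: Moves the arm, as the interface text tells. Its arguments: {"type":"object","properties":{"increments":{"type":"array"},"fingers":{"type":"number"}},"required":["increments"]}

```bash
mkdir -p pics; cat > h.py <<'E'
import numpy as np, cv2
from cell import state, imaging, env, spot_in, mark_of
def cam(n):
    d=imaging.read_camera(n); return d
def save(d,f,crop=None,scale=1):
    im=d["color"][...,::-1]
    if crop: l,t,r,b=crop; im=im[t:b,l:r]
    if scale!=1: im=cv2.resize(im,None,fx=scale,fy=scale,interpolation=cv2.INTER_CUBIC)
    cv2.imwrite("pics/"+f,im)
def world(d,u,v,z=None,depth=None):
    K=np.array(d["intrinsics"]);T=np.linalg.inv(np.array(d["camera_from_world"]))
    r=np.array([(u-K[0,2])/K[0,0],-(v-K[1,2])/K[1,1],-1.])
    o=T[:3,3];w=T[:3,:3]@r
    if z is not None: s=(z-o[2])/w[2]
    else: s=depth if depth else d["z_map"][int(round(v)),int(round(u))]
    return o+s*w
def cloud(d):
    K=np.array(d["intrinsics"]);T=np.linalg.inv(np.array(d["camera_from_world"]))
    z=d["z_map"];v,u=np.mgrid[:z.shape[0],:z.shape[1]]
    r=np.stack([(u-K[0,2])/K[0,0]*z,-(v-K[1,2])/K[1,1]*z,-z],-1)
    p=r@T[:3,:3].T+T[:3,3]; p[z==0]=np.nan
    return p
def pix(d,p):
    c=np.array(d["camera_from_world"])@np.r_[p,1];K=np.array(d["intrinsics"])
    return np.array([K[0,0]*c[0]/-c[2]+K[0,2],K[1,1]*-c[1]/-c[2]+K[1,2]])
E
python3 - <<'E'
from h import *
s=state();print({k:np.round(v,3) for k,v in s.items()})
names="box_1_mid bay_1 pan pan_hinge pan_bar packing_board reject_tray lump_1_mid pebble_1a_mid agate slate chip_jar".split()
names+="lump_2_mid lump_3_mid lump_4_mid pebble_2a_mid".split()
for c in ["top","side"]:
    d=cam(c);save(d,f"{c}0.png");print(c,np.round(np.linalg.inv(d["camera_from_world"])[:3,3]),d["intrinsics"][0])
    for n in names:
        try:
            for m in mark_of(c,n)[:4]:
                u,v=m["uv"];w=world(d,u,v) if 0<=v<419 and 0<=u<559 else 0
                print(c,n,np.round(m["uv"]),round(m["confidence"],2),np.round(w))
        except Exception as e: print(n,e)
E
```

```text
{'t': np.float64(0.0), 'joints': array([ 1.03 ,  0.492,  1.559,  0.   ,  1.092, -0.106]), 'qvel': array([ 0.   ,  0.002, -0.001, -0.001,  0.001, -0.   ]), 'tau': array([ 2.0000e-03, -6.1265e+01, -2.5819e+01,  6.9000e-02,  4.8000e-02,
       -0.0000e+00]), 'eef_pos': array([263.123, 566.642, 214.064]), 'tcp_rot': array([-3.141, -0.   ,  2.707]), 'ft_force': array([-0.451,  0.351, -0.362]), 'moment': array([-0.006,  0.051,  0.002]), 'grip_force': np.float64(0.0), 'opening': np.float64(1.002)}
top [ 304. -139. 1540.] [436.05799614   0.         273.94709213]
top box_1_mid [271. 245.] 0.73 [ 429. -124.   75.]
top bay_1 [198. 238.] 0.66 [463. 132.   9.]
top bay_1 [201. 211.] 0.59 [561. 124.   9.]
pan it knows: agate, bay, box_1_mid, box_2_mid, chip_jar, lump_1_mid, lump_2_mid, lump_3_mid, lump_4_mid, packing_board, pan_bar, pan_hinge, pebble_1a_mid, pebble_1b_mid, pebble_1c_mid, pebble_2a_mid, peb
top pan_hinge [188. 219.] 0.83 [516. 149. 106.]
top pan_hinge [350. 221.] 0.46 [ 518. -405.   11.]
top pan_bar [123. 208.] 0.78 [548. 349. 161.]
top reject_tray [348. 223.] 0.98 [ 513. -401.    2
[... 241 characters left out ...]
p_2_mid [162. 232.] 0.55 [473. 228. 131.]
top lump_4_mid [204. 209.] 0.27 [566. 110.  13.]
top pebble_2a_mid [143. 191.] 0.45 [614. 304. 105.]
side [-236. 1243. 1381.] [497.43020123   0.         278.29236283]
pan it knows: agate, bay, box_1_mid, box_2_mid, chip_jar, lump_1_mid, lump_2_mid, lump_3_mid, lump_4_mid, packing_board, pan_bar, pan_hinge, pebble_1a_mid, pebble_1b_mid, pebble_1c_mid, pebble_2a_mid, peb
side pan_hinge [244. 259.] 0.86 [270. 498. 513.]
side pan_bar [203. 284.] 0.75 [566. 321. 106.]
side agate [229. 244.] 0.53 [667.  20.   9.]
side slate [279. 210.] 0.55 [ 596. -276.   11.]
side chip_jar [214. 250.] 0.66 [688.  95.  26.]
side lump_3_mid [282. 211.] 0.57 [209. 417. 637.]
```

```bash
python3 - <<'E'
import cv2
a=cv2.imread("pics/top0.png")[120:330,60:400];b=cv2.imread("pics/side0.png")
cv2.imwrite("pics/top0b.png",cv2.resize(a,None,fx=2.35,fy=2.35,interpolation=cv2.INTER_CUBIC))
cv2.imwrite("pics/side0b.png",cv2.resize(b[150:420,100:460],None,fx=2.2,fy=2.2,interpolation=cv2.INTER_CUBIC))
E
```

```text
(no output)
```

View pics/top0b.png

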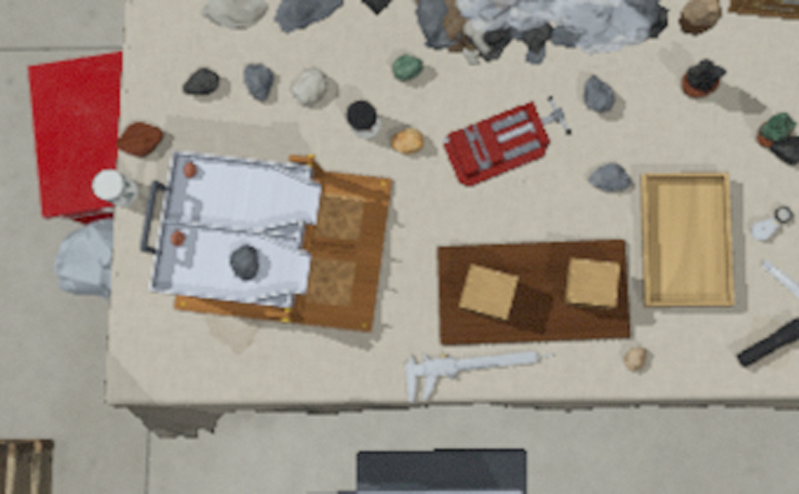

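View pics/side0b.png

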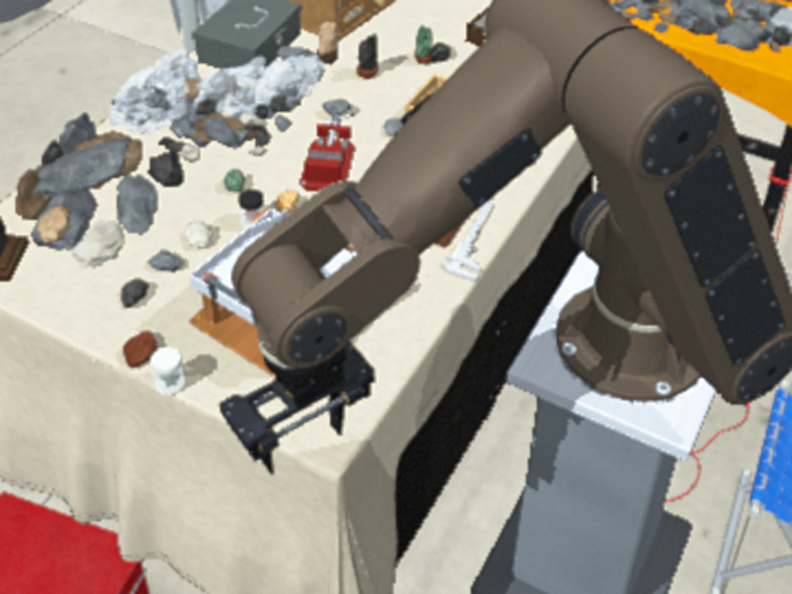

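The top view shows the pan at left (crop 160–320, 150–310). One dark lump sits in lane 1 at about (245,262), and a red pebble lies in each lane at (190,168) and (178,237). The pads look empty. Both boxes lie on the dark board at (490,290) and (592,282), with the tray at (688,240). The side view is mostly blocked by the arm. Next I'll look closer with the wrist camera.

>>> {"api": "step_arm", "payload": {
  "increments": [
    {"slide": [-0.17,-0.1,-0.24],"roll": 0.6},
    {"slide": [-0.17,-0.1,-0.24],"roll": 0.6},
    {"slide": [-0.17,-0.1,-0.24],"roll": 0.6},
    {"slide": [-0.17,-0.1,-0.24],"roll": 0.6},
    {"slide": [-0.17,-0.1,-0.24],"roll": 0.6}
  ]
}}

```text
t: 2.22
eef_pos: [375.7, 403.2, 456.5]
tcp_rot: [3.141, -0.0, 2.106]
ft_force: [0.2, 0.9, 0.6]
opening: 0.998
grip_force: 0.0
```

>>> {"api": "step_arm", "payload": {
  "increments": [
    {"slide": [-0.212,0.018,-0.024],"roll": 0.535},
    {"slide": [-0.212,0.018,-0.024],"roll": 0.535},
    {"slide": [-0.212,0.018,-0.024],"roll": 0.535},
    {"slide": [-0.212,0.018,-0.024],"roll": 0.535},
    {"slide": [-0.212,0.018,-0.024],"roll": 0.535}
  ]
}}

```text
t: 2.85
eef_pos: [499.9, 230.1, 478.6]
tcp_rot: [-3.142, -0.0, 1.569]
ft_force: [0.1, -0.4, 0.2]
opening: 1.0
grip_force: 0.0
```

```bash
python3 - <<'E'
from h import *
s=state();print(np.round(s["eef_pos"],1),np.round(s["tcp_rot"],3),np.round(s["joints"],2))
d=cam("wrist");np.save("w1.npy",d,allow_pickle=True)
save(d,"w1.png",scale=1.42)
T=np.linalg.inv(d["camera_from_world"]);print(np.round(T,3),d["intrinsics"])
for n in "bay_1 pan_hinge pan_bar lump_1_mid lump_2_mid lump_3_mid lump_4_mid pebble_1a_mid pebble_1b_mid pebble_1c_mid pebble_2a_mid pebble_2b_mid pebble_2c_mid".split():
    for m in mark_of("wrist",n)[:4]:
        u,v=m["uv"]; print(n,np.round(m["uv"]),round(m["confidence"],2),np.round(world(d,u,v)) if 0<=v<419 and 0<=u<559 else 0)
E
```

```text
[499.9 230.1 478.6] [-3.142 -0.     1.569] [0.31 0.23 1.28 0.   1.63 0.31]
[[ 1.00000e+00  1.00000e-03  1.00000e-03  5.00565e+02]
 [-1.00000e-03  9.63000e-01  2.69000e-01  3.06296e+02]
 [-0.00000e+00 -2.69000e-01  9.63000e-01  6.48190e+02]
 [ 0.00000e+00  0.00000e+00  0.00000e+00  1.00000e+00]] [[291.22318228   0.         277.02913422]
 [  0.         291.22318228 209.58530203]
 [  0.           0.           1.        ]]
bay_1 [303. 219.] 0.85 [551. 135. 103.]
bay_1 [256. 211.] 0.78 [460. 152. 102.]
pan_hinge [279. 207.] 0.9 [505. 158. 103.]
pan_bar [303.  98.] 0.76 [542. 353. 157.]
lump_1_mid [250. 307.] 0.74 [493. 255. 573.]
lump_1_mid [264. 171.] 0.7 [477. 232. 130.]
lump_3_mid [262. 209.] 0.61 [471. 155. 101.]
pebble_1a_mid [284. 115.] 0.6 [512. 328. 116.]
pebble_1a_mid [255. 320.] 0.22 [ 449. -119.   71.]
pebble_1b_mid [267. 170.] 0.47 [483. 235. 131.]
pebble_2a_mid [255. 308.] 0.7 [494. 256. 574.]
pebble_2a_mid [337. 125.] 0.59 [606. 311. 116.]
```

View pics/w1.png

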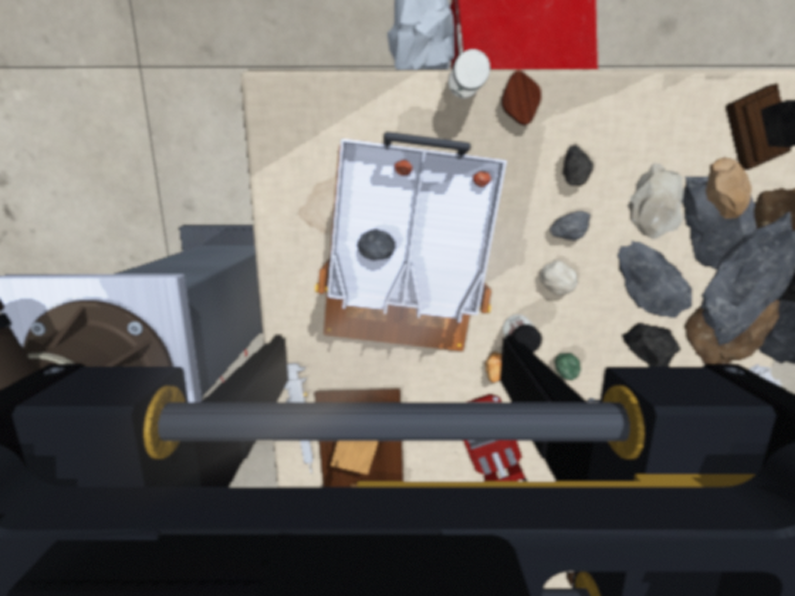

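Seen from the wrist, each lane holds one red pebble, at view (403,167) for lane 1 and (482,178) for lane 2. One grey lump lies in lane 1 at (376,244), and the bar runs (385–468, 135–153). The board with box 1 shows at (355,457). Next I'll fit the geometry.

```bash
python3 - <<'E'
from h import *
d=np.load("w1.npy",allow_pickle=True).item();P=cloud(d).reshape(-1,3);P=P[~np.isnan(P[:,0])]
def sel(P,x,y,z): return P[(P[:,0]>x[0])&(P[:,0]<x[1])&(P[:,1]>y[0])&(P[:,1]<y[1])&(P[:,2]>z[0])&(P[:,2]<z[1])]
b=sel(P,(480,610),(325,380),(145,170))
c=b.mean(0);u=np.linalg.svd(b[:,:2]-c[:2])[2][0];print("bar",len(b),np.round(c,1),np.round([b.min(0),b.max(0)]),"yaw",np.arctan2(u[1],u[0]))
f=sel(P,(430,640),(150,320),(98,108));print("floor z",np.median(f[:,2]))
for nm,bx in (("lump",((430,520),(190,275),(110,140))),):
    l=sel(P,*bx);r=cv2.minAreaRect(l[:,:2].astype(np.float32));print(nm,len(l),np.round(l.mean(0)),r,l[:,2].max())
# walls: rim points
w=sel(P,(400,680),(120,345),(116,130))
im=np.zeros((120,150),np.uint8)
r=cv2.minAreaRect(w[:,:2].astype(np.float32));print("walls",r)
t=cam("top");P=cloud(t).reshape(-1,3);P=P[~np.isnan(P[:,0])]
np.save("t1.npy",t,allow_pickle=True)
base=sel(P,(400,640),(40,140),(-5,40))
for x in range(400,640,10): print(x,[int(np.median(q)) if len(q:=base[(abs(base[:,0]-x)<=5)&(abs(base[:,1]-y)<=5)][:,2]) else -1 for y in range(45,140,8)])
for nm,bx in (("boxes",((360,520),(-340,-60),(50,90))),):
    l=sel(P,*bx)
    for lo,hi in ((-190,-60),(-340,-190)):
        q=l[(l[:,1]>lo)&(l[:,1]<hi)];r=cv2.minAreaRect(q[:,:2].astype(np.float32));print(nm,len(q),np.round(q.mean(0)),r,np.round([q.min(0),q.max(0)]))
for bx in (((340,540),(-345,-40),(8,12)),):
    l=sel(P,*bx);print("board",cv2.minAreaRect(l[:,:2].astype(np.float32)))
l=sel(P,(380,650),(-540,-310),(26,34));print("tray",cv2.minAreaRect(l[:,:2].astype(np.float32)))
l=sel(P,(560,680),(-345,-260),(6,40));print("slate",np.round([l.min(0),l.max(0)]))
E
```

```text
bar 417 [537.8 350.4 157.2] [[489. 339. 145.]
 [587. 360. 162.]] yaw -0.12411028684637537
floor z 102.56653763228087
lump 510 [480. 227. 124.] ((474.4585266113281, 232.17079162597656), (84.14692687988281, 88.89868927001953), 89.97686004638672) 134.16900975219664
walls ((524.3659057617188, 241.67250061035156), (212.0611572265625, 226.65806579589844), 83.4385986328125)
400 [1, 1, 4, 7, 5, 4, 7, 7, 8, 7, 10, 9]
410 [1, 2, 5, 7, 9, 9, 10, 10, 8, 11, 8, 7]
420 [0, 0, 7, 9, 9, 10, 12, 10, 11, 8, 8, 9]
430 [3, 1, 8, 9, 6, 10, 8, 8, 9, 10, 9, 9]
440 [0, 0, 6, 9, 10, 8, 8, 10, 9, 9, 7, 7]
450 [1, 0, 7, 7, 8, 8, 8, 11, 8, 8, 10, 10]
460 [0, 1, 9, 8, 9, 9, 9, 8, 9, 9, 9, 9]
470 [0, 7, 11, 9, 5, 6, 8, 9, 7, 8, 9, 7]
480 [2, 4, 7, 7, 7, 8, 9, 10, 10, 8, 10, 8]
490 [0, 7, 7, 7, 5, 8, 7, 9, 8, 7, 5, 8]
500 [0, 7, 8, 5, 5, 8, 9, 9, 8, 7, 8, 7]
510 [3, 6, 7, 8, 9, 8, 8, 12, 15, 16, 16, 15]
520 [1, 6, 6, 6, 9, 7, 8, 6, 7, 6, 8, 7]
530 [6, 8, 6, 7, 9, 9, 9, 7, 7, 11, 12, 6]
540 [6, 7, 7, 9, 8, 5, 10, 6, 7, 8, 8, 9]
550 [7, 9, 8, 6, 7, 7, 11, 10, 8, 10, 10, 7]
560 [6, 7, 8, 7, 7, 7, 11, 10, 9, 9, 9, 10]
[... 207 characters left out ...]
 7, 8, 6]
620 [-2, -1, 0, 4, 5, 5, 4, 7, 9, 9, 8, 7]
630 [1, 0, 3, 0, 0, 3, 2, 1, 0, 2, 2, 0]
boxes 387 [ 434. -112.   72.] ((434.0173034667969, -112.17794799804688), (69.59881591796875, 61.71644973754883), 74.35664367675781) [[ 397. -153.   51.]
 [ 471.  -71.   82.]]
boxes 393 [ 445. -262.   72.] ((445.4566650390625, -262.4674072265625), (70.07659912109375, 62.186954498291016), 82.98723602294922) [[ 411. -299.   50.]
 [ 480. -226.   82.]]
board ((436.45013427734375, -191.76284790039062), (302.89569091796875, 190.18634033203125), 89.65998840332031)
tray ((512.6943359375, -408.0995788574219), (129.8046875, 198.8437042236328), 89.81192779541016)
slate [[ 561. -345.    6.]
 [ 680. -261.   38.]]
```

```bash
cat >> h.py <<'E'
def blob(d,crop,fn,zr):
    l,t,r,b=crop;P=cloud(d)[t:b,l:r];hsv=cv2.cvtColor(d["color"],cv2.COLOR_RGB2HSV)[t:b,l:r].astype(int)
    m=fn(hsv)&(P[...,2]>zr[0])&(P[...,2]<zr[1])
    n,lab,st,ce=cv2.connectedComponentsWithStats(m.astype(np.uint8))
    i=1+np.argmax(st[1:,4]);q=P[lab==i]
    return q,cv2.minAreaRect(q[:,:2].astype(np.float32)),ce[i]+[l,t]
def moves(seq):
    """seq of world (x,y,z,yaw); prints slide/roll per leg from present pose"""
    s=state();p=np.r_[s["eef_pos"],s["tcp_rot"][2]]
    print("at",np.round(p,3))
    for q in seq:
        q=np.array(q,float);dx,dy,dz=q[:3]-p[:3];c,si=np.cos(p[3]),np.sin(p[3])
        r=-(q[3]-p[3]);print(q,"slide",np.round(np.array([c*dx+si*dy,si*dx-c*dy,-dz])/1000,4),"roll",round(r,3),"rows",round(max(np.linalg.norm(q[:3]-p[:3])/62,abs(r)/.186),1));p=q
E
python3 - <<'E'
from h import *
d=np.load("w1.npy",allow_pickle=True).item()
q,r,ce=blob(d,(240,150,290,195),lambda h:h[...,2]<110,(104,140));print(len(q),r,ce,np.round([q.min(0),q.max(0)]))
t=np.load("t1.npy",allow_pickle=True).item()
hsv=cv2.cvtColor(t["color"],cv2.COLOR_RGB2HSV)
for v in (205,212,219,226,233,240,247): print(v,[tuple(hsv[v,u]) for u in range(194,226,3)])
moves([(479,232,300,3.02),(479,232,120,3.02)])
E
```

```text
334 ((477.1819763183594, 229.34109497070312), (36.57846450805664, 42.44889831542969), 89.94526672363281) [264.38023952 172.3502994 ] [[456. 211. 110.]
 [498. 248. 133.]]
205 [(np.uint8(109), np.uint8(18), np.uint8(227)), (np.uint8(16), np.uint8(117), np.uint8(133)), (np.uint8(16), np.uint8(124), np.uint8(140)), (np.uint8(17), np.uint8(120), np.uint8(142)), (np.uint8(16), np.uint8(125), np.uint8(139)), (np.uint8(17), np.uint8(118), np.uint8(145)), (np.uint8(17), np.uint8(118), np.uint8(164)), (np.uint8(16), np.uint8(141), np.uint8(165)), (np.uint8(15), np.uint8(157), np.uint8(156)), (np.uint8(16), np.uint8(152), np.uint8(126)), (np.uint8(15), np.uint8(149), np.uint8(140))]
212 [(np.uint8(113), np.uint8(6), np.uint8(184)), (np.uint8(17), np.uint8(123), np.uint8(145)), (np.uint8(17), np.uint8(122), np.uint8(144)), (np.uint8(17), np.uint8(120), np.uint8(136)), (np.uint8(17), np.uint8(119), np.uint8(142)), (np.uint8(17), np.uint8(119), np.uint8(154)), (np.uint8(17), np.uint8(119), np.uint8(157)), (np.uint8(14), np.uint8(161), np.uint8(127)), (np.uint8(14), np.uint8(150), np.uint8(124)), (
[... 2129 characters left out ...]
247 [(np.uint8(16), np.uint8(125), np.uint8(139)), (np.uint8(17), np.uint8(118), np.uint8(143)), (np.uint8(16), np.uint8(124), np.uint8(148)), (np.uint8(16), np.uint8(115), np.uint8(151)), (np.uint8(17), np.uint8(121), np.uint8(141)), (np.uint8(15), np.uint8(143), np.uint8(139)), (np.uint8(16), np.uint8(155), np.uint8(133)), (np.uint8(14), np.uint8(148), np.uint8(134)), (np.uint8(16), np.uint8(167), np.uint8(133)), (np.uint8(24), np.uint8(25), np.uint8(152)), (np.uint8(23), np.uint8(22), np.uint8(198))]
at [499.027 231.517 478.624   1.572]
[479.   232.   300.     3.02] slide [ 0.0005 -0.02    0.1786] roll -1.448 rows 7.8
[479.   232.   120.     3.02] slide [0.   0.   0.18] roll -0.0 rows 2.9
```

>>> {"api": "step_arm", "payload": {
  "increments": [
    {"slide": [0,-0.021,0.17],"roll": -0.9},
    {"slide": [0,-0.021,0.17],"roll": -0.9},
    {"slide": [0,-0.021,0.17],"roll": -0.9},
    {"slide": [0,-0.021,0.17],"roll": -0.9},
    {"slide": [0,-0.021,0.17],"roll": -0.9}
  ]
}}

```text
t: 4.22
eef_pos: [478.0, 231.4, 308.2]
tcp_rot: [-3.141, -0.0, 2.477]
ft_force: [0.5, 0.4, -0.1]
opening: 1.005
grip_force: 0.0
```

>>> {"api": "step_arm", "payload": {
  "increments": [
    {"slide": [0,0,0],"roll": -0.18},
    {"slide": [0,0,0.05],"roll": -0.36},
    {"slide": [0,0,0.1],"roll": -0.55},
    {"slide": [0,0,0.12],"roll": -0.55}
  ]
}}

```text
t: 4.72
eef_pos: [477.2, 231.1, 186.2]
tcp_rot: [-3.14, -0.003, 3.024]
ft_force: [0.4, 0.1, 0.4]
opening: 0.996
grip_force: 0.0
```

```bash
python3 - <<'E'
from h import *
moves([(478,230,107,3.02)])
E
```

```text
at [477.178 231.091 186.21    3.024]
[478.   230.   107.     3.02] slide [-0.0009 -0.001   0.0792] roll 0.004 rows 1.3
```

>>> {"api": "step_arm", "payload": {
  "increments": [
    {"slide": [0,0,0.05],"roll": 0},
    {"slide": [0,0,0.079],"roll": 0},
    {"slide": [0,0,0.079],"roll": 0}
  ]
}}

```text
t: 5.1
eef_pos: [477.3, 231.2, 108.2]
tcp_rot: [-3.14, -0.003, 3.022]
ft_force: [0.2, -0.3, -0.0]
opening: 1.001
grip_force: 0.0
```

>>> {"api": "step_arm", "payload": {
  "increments": [
    {"slide": [0,0,0],"roll": 0},
    {"slide": [0,0,0],"roll": 0},
    {"slide": [0,0,0],"roll": 0},
    {"slide": [0,0,0],"roll": 0},
    {"slide": [0,0,0],"roll": 0}
  ],
  "fingers": 0.2
}}

```text
t: 5.72
eef_pos: [478.1, 231.5, 109.8]
tcp_rot: [3.141, 0.0, 3.022]
ft_force: [-0.4, 0.7, 0.6]
opening: 0.53
grip_force: 0.0
```

>>> {"api": "step_arm", "payload": {
  "increments": [
    {"slide": [0,0,-0.02],"roll": 0},
    {"slide": [0,0,-0.06],"roll": 0},
    {"slide": [0,0,-0.12],"roll": 0},
    {"slide": [0,0,-0.18],"roll": 0},
    {"slide": [0,0,-0.18],"roll": 0}
  ]
}}

```text
t: 6.35
eef_pos: [479.2, 231.9, 293.9]
tcp_rot: [3.138, 0.007, 3.022]
ft_force: [0.1, 0.9, -1.6]
opening: 0.207
grip_force: 0.0
```

```bash
python3 - <<'E'
from h import *
for c in ("wrist","top"):
    d=cam(c);save(d,c+"2.png")
    for m in mark_of(c,"lump_1_mid")[:3]:
        u,v=m["uv"];print(c,np.round(m["uv"]),m["confidence"],np.round(world(d,u,v)),np.round(world(d,u,v,z=118)))
    if c=="top":
        q,r,ce=blob(d,(140,200,200,250),lambda h:h[...,2]<110,(100,140));print(len(q),r,ce,np.round([q.min(0),q.max(0)]))
E
```

```text
wrist [274. 189.] 0.96 [473. 230. 131.] [475. 229. 118.]
top [164. 231.] 0.59 [443. 151. 407.] [478. 225. 118.]
top [267. 245.] 0.29 [ 431. -113.   69.] [ 427. -114.  118.]
43 ((471.3863220214844, 217.47994995117188), (22.087350845336914, 41.154136657714844), 55.290592193603516) [165.95348837 233.88372093] [[454. 209. 108.]
 [495. 238. 133.]]
```

>>> {"api": "step_arm", "payload": {
  "increments": [
    {"slide": [0.003,0,0],"roll": 0},
    {"slide": [0.003,0,0.03],"roll": 0},
    {"slide": [0.003,0,0.06],"roll": 0},
    {"slide": [0.003,0,0.09],"roll": 0},
    {"slide": [0.003,0,0.11],"roll": 0}
  ],
  "fingers": 0.8
}}

```text
t: 7.18
eef_pos: [474.3, 231.6, 177.5]
tcp_rot: [-3.14, -0.003, 3.022]
ft_force: [-0.8, 0.4, -0.2]
opening: 0.673
grip_force: 0.0
```

>>> {"api": "step_arm", "payload": {
  "increments": [
    {"slide": [0,0,0],"roll": 0},
    {"slide": [0,0,0.03],"roll": 0},
    {"slide": [0,0,0.06],"roll": 0},
    {"slide": [0,0,0.074],"roll": 0},
    {"slide": [0,0,0.074],"roll": 0}
  ]
}}

```text
t: 7.8
eef_pos: [475.1, 231.9, 105.6]
tcp_rot: [-3.141, -0.001, 3.022]
ft_force: [0.1, -0.4, 0.1]
opening: 0.797
grip_force: 0.0
```

>>> {"api": "step_arm", "payload": {
  "increments": [
    {"slide": [0,0,0],"roll": 0},
    {"slide": [0,0,0],"roll": 0},
    {"slide": [0,0,0],"roll": 0},
    {"slide": [0,0,0],"roll": 0},
    {"slide": [0,0,0],"roll": 0}
  ],
  "fingers": 0.2
}}

```text
t: 8.43
eef_pos: [475.2, 231.9, 106.0]
tcp_rot: [3.141, 0.0, 3.022]
ft_force: [-0.0, -0.0, 4.7]
opening: 0.414
grip_force: 30.0
```

>>> {"api": "step_arm", "payload": {
  "increments": [
    {"slide": [0,0,0],"roll": 0}
  ]
}}

```text
t: 8.55
eef_pos: [475.1, 231.9, 105.9]
tcp_rot: [3.141, 0.0, 3.022]
ft_force: [-1.5, -0.1, 5.8]
opening: 0.421
grip_force: 30.0
```

>>> {"api": "step_arm", "payload": {
  "increments": [
    {"slide": [0,0,-0.03],"roll": 0},
    {"slide": [0,0,-0.09],"roll": 0},
    {"slide": [0,0,-0.15],"roll": 0},
    {"slide": [0,0,-0.17],"roll": 0}
  ]
}}

```text
t: 9.05
eef_pos: [475.7, 232.1, 279.0]
tcp_rot: [3.139, 0.004, 3.022]
ft_force: [-0.4, -0.8, -1.9]
opening: 0.42
grip_force: 30.0
```

>>> {"api": "step_arm", "payload": {
  "increments": [
    {"slide": [-0.006,-0.034,0],"roll": 0.1},
    {"slide": [-0.018,-0.09,0],"roll": 0.25},
    {"slide": [-0.029,-0.15,0],"roll": 0.4},
    {"slide": [-0.041,-0.21,0],"roll": 0.56},
    {"slide": [-0.053,-0.27,0],"roll": 0.72}
  ]
}}

```text
t: 9.68
eef_pos: [495.2, -44.5, 275.5]
tcp_rot: [3.141, -0.0, 2.297]
ft_force: [0.7, 0.5, -1.0]
opening: 0.415
grip_force: 30.0
```

```bash
python3 - <<'E'
from h import *
s=state();print(s["opening"],s["grip_force"])
moves([(505,-250,276,1.571),(513,-400,120,1.571),(513,-400,18,1.571)])
E
```

```text
0.41466541754038816 29.996386638376862
at [495.203 -44.471 275.513   2.297]
[ 505.    -250.     276.       1.571] slide [-0.1602 -0.1291 -0.0005] roll 0.726 rows 3.9
[ 513.    -400.     120.       1.571] slide [-0.15   0.008  0.156] roll -0.0 rows 3.5
[ 513.    -400.      18.       1.571] slide [0.    0.    0.102] roll -0.0 rows 1.6
```

>>> {"api": "step_arm", "payload": {
  "increments": [
    {"slide": [-0.04,-0.032,0],"roll": 0.182},
    {"slide": [-0.08,-0.065,0],"roll": 0.363},
    {"slide": [-0.12,-0.097,0],"roll": 0.545},
    {"slide": [-0.16,-0.129,0],"roll": 0.726}
  ]
}}

```text
t: 10.18
eef_pos: [506.0, -249.5, 275.3]
tcp_rot: [-3.141, -0.0, 1.57]
ft_force: [0.4, 0.1, 0.7]
opening: 0.416
grip_force: 30.0
```

>>> {"api": "step_arm", "payload": {
  "increments": [
    {"slide": [-0.04,0.002,0.04],"roll": 0},
    {"slide": [-0.08,0.004,0.08],"roll": 0},
    {"slide": [-0.12,0.006,0.12],"roll": 0},
    {"slide": [-0.15,0.008,0.15],"roll": 0}
  ]
}}

```text
t: 10.68
eef_pos: [514.4, -399.0, 123.2]
tcp_rot: [-3.14, -0.001, 1.575]
ft_force: [-0.0, -0.3, -0.2]
opening: 0.415
grip_force: 30.0
```

>>> {"api": "step_arm", "payload": {
  "increments": [
    {"slide": [0,0,0.05],"roll": 0},
    {"slide": [0,0,0.1],"roll": 0},
    {"slide": [0,0,0.106],"roll": 0},
    {"slide": [0,0,0.106],"roll": 0}
  ]
}}

```text
t: 11.18
eef_pos: [515.4, -398.0, 20.5]
tcp_rot: [3.141, 0.0, 1.576]
ft_force: [0.9, -0.6, 0.0]
opening: 0.419
grip_force: 30.0
```

>>> {"api": "step_arm", "payload": {
  "increments": [
    {"slide": [0,0,0],"roll": 0},
    {"slide": [0,0,0],"roll": 0},
    {"slide": [0,0,-0.01],"roll": 0},
    {"slide": [0,0,-0.06],"roll": 0},
    {"slide": [0,0,-0.12],"roll": 0}
  ],
  "fingers": 0.62
}}

```text
t: 11.8
eef_pos: [514.7, -397.5, 141.3]
tcp_rot: [-3.141, -0.001, 1.576]
ft_force: [0.6, -0.9, 0.2]
opening: 0.624
grip_force: 0.0
```

>>> {"api": "step_arm", "payload": {
  "increments": [
    {"slide": [0,0,-0.06],"roll": 0},
    {"slide": [0,-0.03,-0.11],"roll": 0},
    {"slide": [0,-0.06,-0.16],"roll": 0},
    {"slide": [0,-0.07,-0.21],"roll": 0},
    {"slide": [0.06,-0.07,-0.22],"roll": 0}
  ],
  "fingers": 0.9
}}

```text
t: 12.42
eef_pos: [444.1, -339.9, 363.5]
tcp_rot: [3.137, 0.004, 1.572]
ft_force: [0.2, 0.5, -0.2]
opening: 0.901
grip_force: 0.0
```

```bash
python3 - <<'E'
from h import *
s=state();print(np.round(s["eef_pos"]),s["opening"],s["t"])
d=cam("wrist");np.save("w3.npy",d,allow_pickle=True);save(d,"w3.png",scale=1.42)
for m in mark_of("wrist","box_1_mid")[:4]:print(np.round(m["uv"]),m["confidence"],np.round(world(d,*m["uv"])))
P=cloud(d).reshape(-1,3)
def sel(P,x,y,z): return P[(P[:,0]>x[0])&(P[:,0]<x[1])&(P[:,1]>y[0])&(P[:,1]<y[1])&(P[:,2]>z[0])&(P[:,2]<z[1])]
for lo,hi in ((-190,-50),(-340,-190)):
    q=sel(P,(370,510),(lo,hi),(66,78));print(len(q),cv2.minAreaRect(q[:,:2].astype(np.float32)))
t=cam("top")
q,r,ce=blob(t,(325,190,375,255),lambda h:h[...,2]<100,(5,45));print("lump",len(q),r)
# pads by colour
hsv=cv2.cvtColor(t["color"],cv2.COLOR_RGB2HSV).astype(int);P=cloud(t)
m=(hsv[...,1]<136)&(hsv[...,1]>105)&(hsv[...,0]>13)&(hsv[...,0]<20)&(P[...,2]<14)&(P[...,1]>50)&(P[...,1]<160)&(P[...,0]>410)&(P[...,0]<620)
m=cv2.morphologyEx(m.astype(np.uint8),cv2.MORPH_OPEN,np.ones((3,3)))
n,lab,st,ce=cv2.connectedComponentsWithStats(m)
for i in range(1,n):
    if st[i,4]>40: q=P[lab==i];print("pad",len(q),cv2.minAreaRect(q[:,:2].astype(np.float32)),np.round(q.mean(0)))
E
```

```text
[ 444. -340.  363.] 0.9012568731469511 12.425
[274.  20.] 0.58 [ 442. -120.   70.]
1965 ((435.752685546875, -116.39576721191406), (64.00871276855469, 62.10923385620117), 74.27334594726562)
1927 ((448.5504150390625, -263.7556457519531), (69.9571762084961, 62.0124626159668), 82.97257232666016)Traceback (most recent call last):
  File "<stdin>", line 10, in <module>
  File "h.py", line 30, in blob
    i=1+np.argmax(st[1:,4]);q=P[lab==i]
        ~~~~~~~~~^^^^^^^^^^
    return _wrapfunc(a, 'argmax', axis=axis, out=out, **kwds)
    return bound(*args, **kwds)
ValueError: attempt to get argmax of an empty sequence
```

View pics/w3.png

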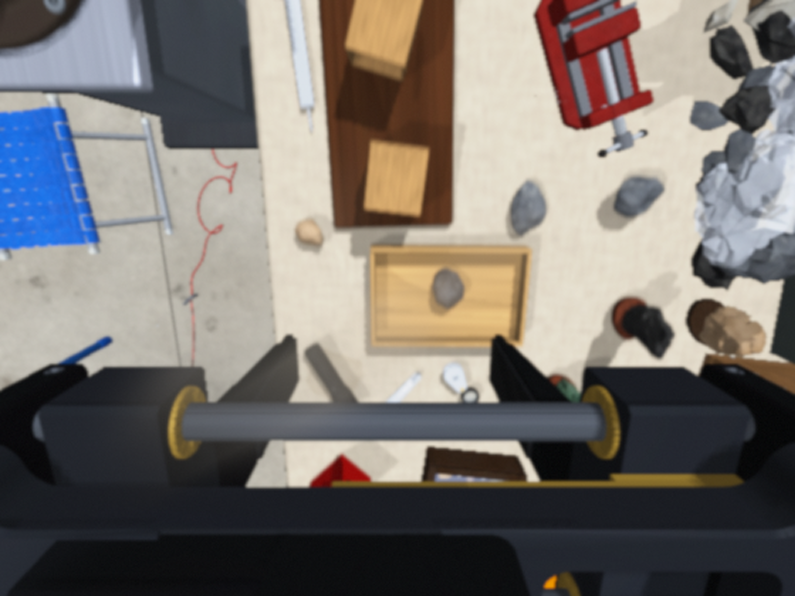

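```bash
python3 - <<'E'
from h import *
d=np.load("w3.npy",allow_pickle=True).item()
im=d["color"][0:165,215:345,::-1];cv2.imwrite("pics/c1.png",cv2.resize(im,None,fx=3.6,fy=3.6,interpolation=cv2.INTER_CUBIC))
P=cloud(d)
for v in range(30,75,3): print(v,[tuple(np.round(P[v,u]).astype(int)) for u in (258,265,272)])
t=cam("top");hsv=cv2.cvtColor(t["color"],cv2.COLOR_RGB2HSV).astype(int);P=cloud(t)
m=(hsv[...,1]<136)&(hsv[...,1]>105)&(hsv[...,0]>13)&(hsv[...,0]<20)&(P[...,2]<14)&(P[...,1]>50)&(P[...,1]<160)&(P[...,0]>410)&(P[...,0]<620)
m=cv2.morphologyEx(m.astype(np.uint8),cv2.MORPH_OPEN,np.ones((3,3)))
n,lab,st,ce=cv2.connectedComponentsWithStats(m)
for i in range(1,n):
    if st[i,4]>40: q=P[lab==i];print("pad",len(q),cv2.minAreaRect(q[:,:2].astype(np.float32)),np.round(q.mean(0)),np.round([q.min(0),q.max(0)]))
E
```

```text
30 [(np.int64(419), np.int64(-132), np.int64(72)), (np.int64(428), np.int64(-132), np.int64(72)), (np.int64(438), np.int64(-133), np.int64(73))]
33 [(np.int64(419), np.int64(-136), np.int64(71)), (np.int64(428), np.int64(-136), np.int64(70)), (np.int64(438), np.int64(-136), np.int64(71))]
36 [(np.int64(419), np.int64(-140), np.int64(71)), (np.int64(428), np.int64(-140), np.int64(71)), (np.int64(438), np.int64(-140), np.int64(72))]
39 [(np.int64(419), np.int64(-144), np.int64(72)), (np.int64(428), np.int64(-144), np.int64(73)), (np.int64(438), np.int64(-143), np.int64(71))]
42 [(np.int64(415), np.int64(-133), np.int64(13)), (np.int64(428), np.int64(-148), np.int64(72)), (np.int64(438), np.int64(-147), np.int64(71))]
45 [(np.int64(415), np.int64(-137), np.int64(13)), (np.int64(426), np.int64(-137), np.int64(11)), (np.int64(438), np.int64(-137), np.int64(13))]
48 [(np.int64(415), np.int64(-141), np.int64(12)), (np.int64(426), np.int64(-141), np.int64(13)), (np.int64(438), np.int64(-141), np.int64(13))]
51 [(np.int64(415), np.int64(-145), np.int64(9)), (np.int64(426), np.int64(-146), np.
[... 685 characters left out ...]
(np.int64(426), np.int64(-167), np.int64(8)), (np.int64(437), np.int64(-167), np.int64(9))]
69 [(np.int64(414), np.int64(-172), np.int64(10)), (np.int64(426), np.int64(-172), np.int64(10)), (np.int64(437), np.int64(-171), np.int64(8))]
72 [(np.int64(414), np.int64(-176), np.int64(8)), (np.int64(426), np.int64(-176), np.int64(11)), (np.int64(437), np.int64(-176), np.int64(11))]
pad 245 ((558.5634765625, 110.95643615722656), (65.63982391357422, 65.2918472290039), 84.85298919677734) [555. 112.   9.] [[524.  80.  -1.]
 [593. 144.  14.]]
pad 305 ((458.7886047363281, 124.89781188964844), (66.13682556152344, 66.20284271240234), 81.6530990600586) [459. 125.   9.] [[425.  90.  -1.]
 [493. 157.  14.]]
```

View pics/c1.png

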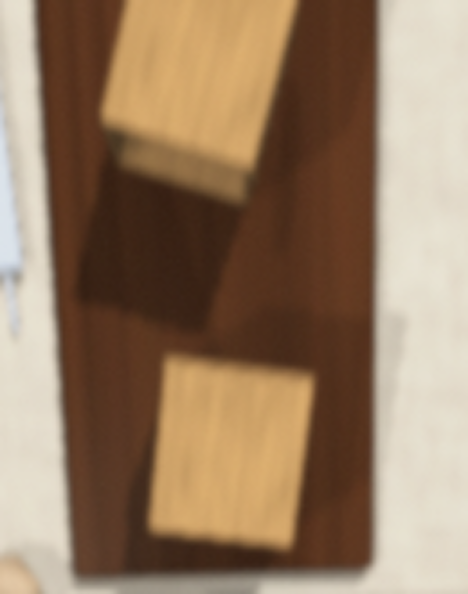

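Crop check: the box's end nearest the tray is open, because depth there reads z≈12 inside under the top wall. So the mouths face −y, and both plain-wood boxes match the description; the red box near view (340,472) in the wrist picture is the look-alike. The lump is in the tray at view (447,288). I'll grip box 2 near its floor end and tip it up over the tray's wall.

```bash
python3 - <<'E'
from h import *
moves([(449,-250,150,1.449),(449,-250,52,1.449),(449,-250,80,1.571),(449,-303,80,1.571)])
E
```

```text
at [ 444.526 -337.403  361.136    1.577]
[ 449.    -250.     150.       1.449] slide [0.0874 0.005  0.2111] roll 0.128 rows 3.7
[ 449.    -250.      52.       1.449] slide [0.    0.    0.098] roll -0.0 rows 1.6
[ 449.    -250.      80.       1.571] slide [ 0.     0.    -0.028] roll -0.122 rows 0.7
[ 449.    -303.      80.       1.571] slide [-0.053 -0.    -0.   ] roll -0.0 rows 0.9
```

>>> {"api": "step_arm", "payload": {
  "increments": [
    {"slide": [0.03,0.002,0.05],"roll": 0.04},
    {"slide": [0.06,0.004,0.1],"roll": 0.08},
    {"slide": [0.088,0.005,0.15],"roll": 0.128},
    {"slide": [0.088,0.005,0.211],"roll": 0.128},
    {"slide": [0.088,0.005,0.211],"roll": 0.128}
  ]
}}

```text
t: 13.25
eef_pos: [447.9, -249.5, 145.7]
tcp_rot: [-3.135, -0.004, 1.448]
ft_force: [-0.2, 0.8, -0.0]
opening: 0.902
grip_force: 0.0
```

>>> {"api": "step_arm", "payload": {
  "increments": [
    {"slide": [0,0,0.05],"roll": 0},
    {"slide": [0,0,0.098],"roll": 0},
    {"slide": [0,0,0.098],"roll": 0}
  ]
}}

```text
t: 13.62
eef_pos: [449.1, -250.7, 50.2]
tcp_rot: [-3.139, -0.002, 1.447]
ft_force: [0.2, 0.3, 0.6]
opening: 0.9
grip_force: 0.0
```

>>> {"api": "step_arm", "payload": {
  "increments": [
    {"slide": [0,0,0],"roll": 0},
    {"slide": [0,0,0],"roll": 0},
    {"slide": [0,0,0],"roll": 0},
    {"slide": [0,0,0],"roll": 0}
  ],
  "fingers": 0.4
}}

```text
t: 14.12
eef_pos: [449.8, -250.5, 52.1]
tcp_rot: [3.139, 0.001, 1.448]
ft_force: [-1.6, 0.2, 10.8]
opening: 0.648
grip_force: 30.0
```

>>> {"api": "step_arm", "payload": {
  "increments": [
    {"slide": [0,0,-0.015],"roll": 0},
    {"slide": [0,0,-0.03],"roll": -0.06},
    {"slide": [0,0,-0.03],"roll": -0.122}
  ]
}}

```text
t: 14.5
eef_pos: [449.8, -250.4, 82.6]
tcp_rot: [3.14, 0.001, 1.572]
ft_force: [-0.7, 0.4, 0.3]
opening: 0.654
grip_force: 30.0
```

>>> {"api": "step_arm", "payload": {
  "increments": [
    {"slide": [-0.02,0,0],"roll": 0},
    {"slide": [-0.052,0,0],"roll": 0},
    {"slide": [-0.052,0,0],"roll": 0}
  ]
}}

```text
t: 14.88
eef_pos: [449.2, -304.7, 80.9]
tcp_rot: [3.141, 0.001, 1.566]
ft_force: [-0.5, -0.3, -1.3]
opening: 0.653
grip_force: 30.0
```

>>> {"api": "step_arm", "payload": {
  "increments": [
    {"slide": [0,0,0.005],"roll": 0},
    {"slide": [0,0,0.009],"roll": 0},
    {"slide": [0,0,0.013],"roll": 0},
    {"slide": [0,0,0.017],"roll": 0}
  ]
}}

```text
t: 15.38
eef_pos: [449.0, -300.2, 64.4]
tcp_rot: [-3.141, -0.002, 1.57]
ft_force: [-2.4, 13.1, 20.2]
opening: 0.65
grip_force: 30.0
```

```bash
python3 - <<'E'
from h import *
d=cam("side");save(d,"s4.png");np.save("s4.npy",d,allow_pickle=True);print(pix(d,[449,-303,60]))
im=d["color"][130:260,240:400,::-1];cv2.imwrite("pics/s4c.png",cv2.resize(im,None,fx=4,fy=4,interpolation=cv2.INTER_CUBIC))
E
```

```text
[312.27370528 208.30013924]
```

View pics/s4c.png

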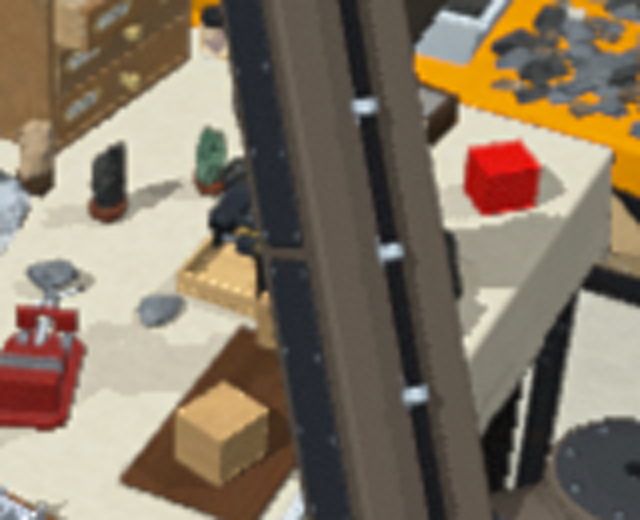

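Box 1 still lies on the board, seen at crop (222,430). The arm hides box 2. The force of 20 N up and 13 N toward +y fits the box turning on the ledge, so I'll carry on.

>>> {"api": "step_arm", "payload": {
  "increments": [
    {"slide": [0,0,0.003],"roll": 0},
    {"slide": [0.003,0,0.006],"roll": 0},
    {"slide": [0.006,0,0.009],"roll": 0},
    {"slide": [0.006,0,0.009],"roll": 0}
  ]
}}

```text
t: 15.92
eef_pos: [449.0, -295.2, 54.8]
tcp_rot: [-3.141, -0.0, 1.57]
ft_force: [-2.4, 2.1, 6.4]
opening: 0.649
grip_force: 30.0
```

>>> {"api": "step_arm", "payload": {
  "increments": [
    {"slide": [0.012,0,0.0],"roll": 0},
    {"slide": [0.024,0,0.0],"roll": 0},
    {"slide": [0.034,0,0.002],"roll": 0},
    {"slide": [0.04,0,0.004],"roll": 0}
  ]
}}

```text
t: 16.42
eef_pos: [449.5, -256.5, 51.6]
tcp_rot: [3.141, 0.003, 1.572]
ft_force: [-10.7, -10.9, 26.1]
opening: 0.65
grip_force: 30.0
```

>>> {"api": "step_arm", "payload": {
  "increments": [
    {"slide": [0.004,0,0.004],"roll": 0},
    {"slide": [0.008,0,0.008],"roll": 0},
    {"slide": [0.012,0,0.011],"roll": 0},
    {"slide": [0.014,0,0.013],"roll": 0}
  ]
}}

```text
t: 16.92
eef_pos: [449.3, -242.8, 40.0]
tcp_rot: [3.14, 0.003, 1.571]
ft_force: [-12.0, -2.9, 39.6]
opening: 0.651
grip_force: 30.0
```

```bash
python3 - <<'E'
from h import *
d=cam("wrist");save(d,"w5.png",crop=(120,150,440,390),scale=2)
E
```

```text
(no output)
```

View pics/w5.png

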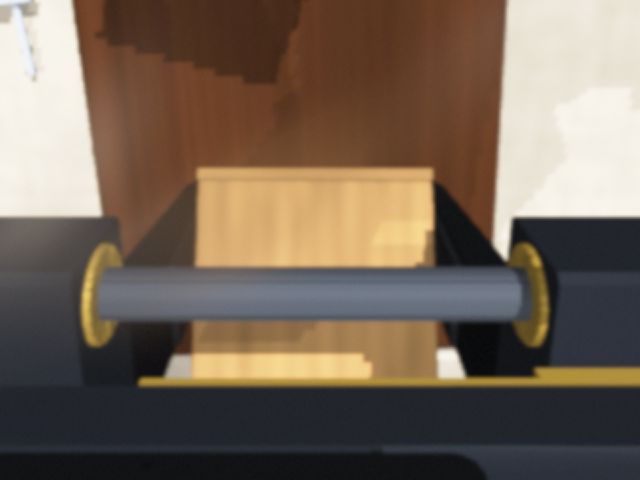

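The box sits between the fingers, its rim or edge showing at crop (315,173). I'll measure its tilt from the depth.

```bash
cat >> h.py <<'E'
def prof(u=275,vs=range(225,345,6)):
    d=cam("wrist");P=cloud(d)
    for v in vs: print(v,np.round(P[v,u]).astype(int).tolist(),end=" ")
    print();return d
E
python3 - <<'E'
from h import *
prof(265)
E
```

```text
225 [441, -234, 9] 231 [441, -238, 10] 237 [444, -221, 67] 243 [444, -224, 68] 249 [444, -227, 69] 255 [444, -230, 70] 261 [444, -233, 71] 267 [444, -236, 71] 273 [444, -238, 73] 279 [444, -241, 74] 285 [446, -212, 130] 291 [446, -212, 133] 297 [446, -213, 135] 303 [446, -215, 135] 309 [446, -218, 133] 315 [444, -257, 82] 321 [444, -259, 84] 327 [444, -262, 85] 333 [444, -264, 86] 339 [446, -221, 143]
```

The top face is tilted only about 23°, and the pads slip linearly instead of turning, so torsion is too high with this much overlap. A small overlap at the upper floor-end corner gives a better lever, so I'll release and regrip there.

>>> {"api": "step_arm", "payload": {
  "increments": [
    {"slide": [0,0,0],"roll": 0},
    {"slide": [0,0,0],"roll": 0},
    {"slide": [0,0,0],"roll": 0},
    {"slide": [0,0,0],"roll": 0}
  ],
  "fingers": 0.9
}}

```text
t: 17.52
eef_pos: [449.2, -241.9, 37.4]
tcp_rot: [-3.141, -0.0, 1.57]
ft_force: [-1.2, 0.5, -0.0]
opening: 0.896
grip_force: 0.0
```

>>> {"api": "step_arm", "payload": {
  "increments": [
    {"slide": [0,0,-0.05],"roll": 0},
    {"slide": [-0.03,0,-0.1],"roll": 0},
    {"slide": [-0.06,0,-0.15],"roll": 0},
    {"slide": [-0.09,0,-0.19],"roll": 0},
    {"slide": [-0.09,0,-0.19],"roll": 0}
  ]
}}

```text
t: 18.15
eef_pos: [449.7, -334.2, 230.1]
tcp_rot: [3.138, 0.004, 1.568]
ft_force: [0.0, 0.7, -0.8]
opening: 0.897
grip_force: 0.0
```

```bash
cat >> h.py <<'E'
def sel(P,x,y,z): return P[(P[:,0]>x[0])&(P[:,0]<x[1])&(P[:,1]>y[0])&(P[:,1]<y[1])&(P[:,2]>z[0])&(P[:,2]<z[1])]
def rect(c,x,y,z):
    d=cam(c);q=sel(cloud(d).reshape(-1,3),x,y,z);r=cv2.minAreaRect(q[:,:2].astype(np.float32))
    print(c,len(q),np.round(r[0],1),np.round(r[1],1),round(r[2],1),"z",np.round(np.median(q[:,2]),1));return d,q,r
E
python3 - <<'E'
from h import *
s=state();print(np.round(s["eef_pos"]),s["opening"])
rect("wrist",(380,520),(-345,-190),(64,78))
E
```

```text
[ 450. -334.  230.] 0.8974475758100336
wrist 3590 [ 450.1 -284.1] [70.2 62. ] 89.9 z 71.5
```

>>> {"api": "step_arm", "payload": {
  "increments": [
    {"slide": [0.03,0,0],"roll": 0},
    {"slide": [0.06,0,0],"roll": 0},
    {"slide": [0.087,0,0.04],"roll": 0},
    {"slide": [0.087,0,0.1],"roll": 0},
    {"slide": [0.087,0,0.12],"roll": 0}
  ]
}}

```text
t: 18.82
eef_pos: [447.3, -242.5, 103.7]
tcp_rot: [-3.136, -0.004, 1.571]
ft_force: [0.3, -0.3, 0.5]
opening: 0.904
grip_force: 0.0
```

>>> {"api": "step_arm", "payload": {
  "increments": [
    {"slide": [0,0,0.03],"roll": 0},
    {"slide": [0,0,0.053],"roll": 0},
    {"slide": [0,0,0.053],"roll": 0}
  ]
}}

```text
t: 19.2
eef_pos: [447.8, -243.4, 52.4]
tcp_rot: [-3.137, -0.003, 1.57]
ft_force: [-0.4, 0.0, 0.8]
opening: 0.899
grip_force: 0.0
```

>>> {"api": "step_arm", "payload": {
  "increments": [
    {"slide": [0,0,0],"roll": 0},
    {"slide": [0,0,0],"roll": 0},
    {"slide": [0,0,0],"roll": 0},
    {"slide": [0,0,0],"roll": 0}
  ],
  "fingers": 0.4
}}

```text
t: 19.7
eef_pos: [449.4, -245.2, 55.2]
tcp_rot: [3.141, 0.0, 1.57]
ft_force: [0.4, 1.8, 6.9]
opening: 0.645
grip_force: 30.0
```

>>> {"api": "step_arm", "payload": {
  "increments": [
    {"slide": [0.005,0,0.002],"roll": 0},
    {"slide": [0.01,0,0.003],"roll": 0},
    {"slide": [0.015,0,0.004],"roll": 0},
    {"slide": [0.019,0,0.005],"roll": 0}
  ]
}}

```text
t: 20.2
eef_pos: [449.7, -226.6, 50.6]
tcp_rot: [3.14, 0.002, 1.57]
ft_force: [-2.0, -2.1, 8.3]
opening: 0.643
grip_force: 30.0
```

```bash
python3 - <<'E'
from h import *
prof(265)
E
```

```text
225 [441, -222, 9] 231 [441, -226, 10] 237 [441, -232, 9] 243 [441, -236, 9] 249 [441, -241, 9] 255 [441, -247, 9] 261 [441, -245, 24] 267 [442, -237, 49] 273 [443, -232, 67] 279 [443, -234, 70] 285 [446, -196, 142] 291 [447, -197, 143] 297 [447, -198, 145] 303 [447, -200, 145] 309 [446, -203, 144] 315 [443, -253, 76] 321 [443, -257, 77] 327 [443, -260, 78] 333 [443, -263, 79] 339 [447, -205, 153]
```

>>> {"api": "step_arm", "payload": {
  "increments": [
    {"slide": [0.006,0,0.003],"roll": 0},
    {"slide": [0.012,0,0.006],"roll": 0},
    {"slide": [0.018,0,0.01],"roll": 0},
    {"slide": [0.024,0,0.0155],"roll": 0},
    {"slide": [0.024,0,0.0155],"roll": 0}
  ]
}}

```text
t: 20.88
eef_pos: [449.6, -201.6, 34.5]
tcp_rot: [3.141, 0.0, 1.57]
ft_force: [1.0, 4.0, 7.3]
opening: 0.639
grip_force: 30.0
```

>>> {"api": "step_arm", "payload": {
  "increments": [
    {"slide": [0.003,0,0.003],"roll": 0},
    {"slide": [0.006,0,0.007],"roll": 0},
    {"slide": [0.0085,0,0.011],"roll": 0},
    {"slide": [0.011,0,0.016],"roll": 0},
    {"slide": [0.011,0,0.016],"roll": 0}
  ]
}}

```text
t: 21.5
eef_pos: [449.4, -190.8, 18.3]
tcp_rot: [3.141, -0.0, 1.57]
ft_force: [-0.1, 4.3, 5.4]
opening: 0.641
grip_force: 30.0
```

```bash
python3 - <<'E'
from h import *
prof(265)
E
```

```text
225 [442, -175, 10] 231 [442, -179, 10] 237 [442, -183, 10] 243 [442, -187, 10] 249 [442, -191, 11] 255 [442, -195, 11] 261 [442, -200, 9] 267 [442, -204, 10] 273 [443, -195, 36] 279 [443, -196, 41] 285 [446, -160, 110] 291 [446, -161, 111] 297 [446, -162, 113] 303 [446, -164, 114] 309 [446, -167, 112] 315 [444, -206, 60] 321 [444, -207, 63] 327 [444, -209, 65] 333 [444, -209, 69] 339 [447, -169, 122]
```

>>> {"api": "step_arm", "payload": {
  "increments": [
    {"slide": [0.001,0,0.003],"roll": 0},
    {"slide": [0.003,0,0.005],"roll": 0},
    {"slide": [0.003,0,0.005],"roll": 0}
  ]
}}

```text
t: 21.92
eef_pos: [449.5, -188.4, 13.2]
tcp_rot: [3.141, 0.0, 1.57]
ft_force: [0.6, -0.3, 1.8]
opening: 0.645
grip_force: 30.0
```

>>> {"api": "step_arm", "payload": {
  "increments": [
    {"slide": [0,0,0],"roll": 0},
    {"slide": [0,0,0],"roll": 0},
    {"slide": [0,0,0],"roll": 0},
    {"slide": [0,0,0],"roll": 0}
  ],
  "fingers": 0.9
}}

```text
t: 22.42
eef_pos: [449.3, -188.1, 13.1]
tcp_rot: [-3.142, -0.0, 1.57]
ft_force: [0.5, 0.6, 0.6]
opening: 0.899
grip_force: 0.0
```

>>> {"api": "step_arm", "payload": {
  "increments": [
    {"slide": [0,0,-0.05],"roll": 0},
    {"slide": [0,0,-0.1],"roll": 0},
    {"slide": [-0.05,0,-0.14],"roll": 0},
    {"slide": [-0.1,0,-0.17],"roll": 0},
    {"slide": [-0.1,0,-0.19],"roll": 0}
  ]
}}

```text
t: 23.05
eef_pos: [449.2, -291.0, 204.6]
tcp_rot: [3.14, 0.002, 1.567]
ft_force: [0.6, 0.5, -0.4]
opening: 0.903
grip_force: 0.0
```

```bash
python3 - <<'E'
from h import *
s=state();print(np.round(s["eef_pos"]))
d,q,r=rect("wrist",(380,520),(-300,-165),(60,90));save(d,"w6.png",crop=(100,0,460,270),scale=2)
d,q,r=rect("wrist",(380,520),(-160,-50),(60,90))
E
```

```text
[ 449. -291.  205.]
wrist 1128 [ 450.2 -219.4] [60.9 62.1] 89.9 z 78.9
wrist 3851 [ 434.7 -119.4] [57.4 62.1] 74.1 z 71.5
```

View pics/w6.png

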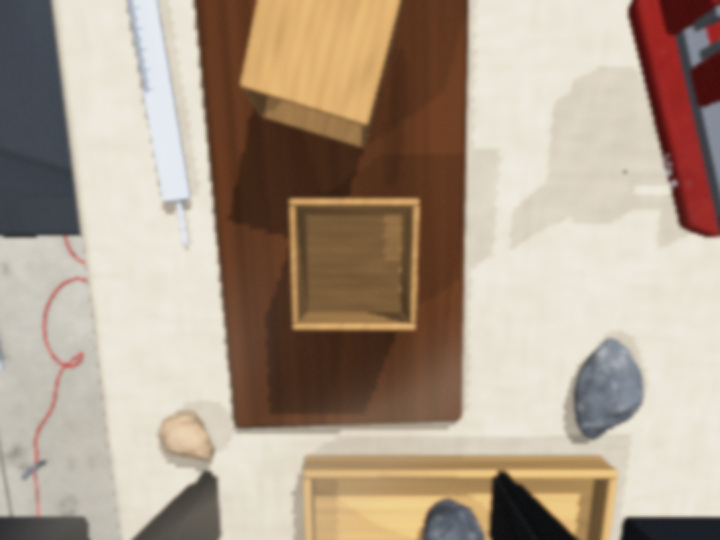

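Box 2 now stands upright, its mouth at crop (355,263). I'll grip it near its −y side, high up, and carry it to bay 2.

```bash
python3 - <<'E'
from h import *
moves([(450,-243.5,110,1.571),(450,-243.5,52,1.571),(450,-243.5,132,1.571),(541,-32,132,1.446),(541,-32,56,1.446),(555.6,87,56,1.446)])
E
```

```text
at [ 449.435 -289.061  204.696    1.569]
[ 450.    -243.5    110.       1.571] slide [0.0456 0.0005 0.0947] roll -0.002 rows 1.7
[ 450.    -243.5     52.       1.571] slide [0.    0.    0.058] roll -0.0 rows 0.9
[ 450.    -243.5    132.       1.571] slide [ 0.    0.   -0.08] roll -0.0 rows 1.3
[541.    -32.    132.      1.446] slide [ 0.2115  0.091  -0.    ] roll 0.125 rows 3.7
[541.    -32.     56.      1.446] slide [0.    0.    0.076] roll -0.0 rows 1.2
[555.6    87.     56.      1.446] slide [ 0.1199 -0.0003 -0.    ] roll -0.0 rows 1.9
```

>>> {"api": "step_arm", "payload": {
  "increments": [
    {"slide": [0.046,0,0.03],"roll": 0},
    {"slide": [0.046,0,0.08],"roll": 0},
    {"slide": [0.046,0,0.13],"roll": 0},
    {"slide": [0.046,0,0.153],"roll": 0},
    {"slide": [0.046,0,0.153],"roll": 0}
  ]
}}

```text
t: 23.78
eef_pos: [448.2, -240.8, 48.1]
tcp_rot: [-3.138, -0.003, 1.57]
ft_force: [-0.1, -0.1, 0.1]
opening: 0.903
grip_force: 0.0
```

>>> {"api": "step_arm", "payload": {
  "increments": [
    {"slide": [0,0,0],"roll": 0},
    {"slide": [0,0,0],"roll": 0},
    {"slide": [0,0,0],"roll": 0},
    {"slide": [0,0,0],"roll": 0}
  ],
  "fingers": 0.4
}}

```text
t: 24.28
eef_pos: [449.5, -242.3, 50.9]
tcp_rot: [3.14, 0.001, 1.57]
ft_force: [-0.8, 0.6, 7.7]
opening: 0.651
grip_force: 30.0
```

>>> {"api": "step_arm", "payload": {
  "increments": [
    {"slide": [0,0,-0.02],"roll": 0},
    {"slide": [0,0,-0.05],"roll": 0},
    {"slide": [0,0,-0.08],"roll": 0}
  ]
}}

```text
t: 24.65
eef_pos: [449.1, -242.0, 131.2]
tcp_rot: [3.142, -0.0, 1.57]
ft_force: [-0.3, 0.2, -1.2]
opening: 0.647
grip_force: 30.0
```

>>> {"api": "step_arm", "payload": {
  "increments": [
    {"slide": [0.04,0.018,0],"roll": 0.02},
    {"slide": [0.09,0.039,0],"roll": 0.05},
    {"slide": [0.14,0.06,0],"roll": 0.08},
    {"slide": [0.19,0.082,0],"roll": 0.11},
    {"slide": [0.211,0.091,0],"roll": 0.125}
  ]
}}

```text
t: 25.28
eef_pos: [541.1, -28.7, 130.4]
tcp_rot: [3.141, -0.0, 1.446]
ft_force: [0.1, -0.3, -0.6]
opening: 0.654
grip_force: 30.0
```

```bash
python3 - <<'E'
from h import *
s=state();print(s["opening"],s["grip_force"])
d=cam("wrist");P=cloud(d).reshape(-1,3)
for v in range(225,345,8): pass
q=sel(P,(450,640),(-60,40),(60,110));
print(len(q), np.round([q.min(0),q.max(0)]) if len(q) else 0)
rect("top",(480,620),(-60,60),(85,125))
moves([(541,-32,56,1.446),(555.6,87,56,1.446)])
E
```

```text
0.6542317888019207 29.999731108546257
5707 [[513. -38.  89.]
 [579.  29. 110.]]
top 0 [0. 0.] [0. 0.] 0.0 z nan
at [540.948 -29.247 130.249   1.447]
[541.    -32.     56.      1.446] slide [-0.0027  0.0004  0.0742] roll 0.001 rows 1.2
[555.6    87.     56.      1.446] slide [ 0.1199 -0.0003 -0.    ] roll -0.0 rows 1.9
  return _methods._mean(a, axis=axis, dtype=dtype,
  ret = ret.dtype.type(ret / rcount)
```

>>> {"api": "step_arm", "payload": {
  "increments": [
    {"slide": [0,0,0.03],"roll": 0},
    {"slide": [0,0,0.06],"roll": 0},
    {"slide": [0,0,0.074],"roll": 0},
    {"slide": [0,0,0.074],"roll": 0}
  ]
}}

```text
t: 25.88
eef_pos: [540.1, -31.7, 55.7]
tcp_rot: [-3.14, -0.0, 1.444]
ft_force: [0.0, -0.3, -0.9]
opening: 0.647
grip_force: 30.0
```

>>> {"api": "step_arm", "payload": {
  "increments": [
    {"slide": [0.03,0,0],"roll": 0},
    {"slide": [0.06,0,0],"roll": 0},
    {"slide": [0.09,0,0],"roll": 0},
    {"slide": [0.118,0,0],"roll": 0},
    {"slide": [0.118,0,0],"roll": 0}
  ]
}}

```text
t: 26.5
eef_pos: [555.8, 87.1, 57.3]
tcp_rot: [3.14, -0.0, 1.447]
ft_force: [-0.4, -1.5, -1.0]
opening: 0.648
grip_force: 30.0
```

```bash
python3 - <<'E'
from h import *
s=state();print(s["opening"],s["grip_force"],s["ft_force"])
d=cam("wrist");save(d,"w7.png",crop=(80,100,480,400),scale=2)
moves([(555.7,88.3,49,1.446)])
E
```

```text
0.6483126553619392 30.00007890164852 [-0.35586861 -1.53201166 -1.01099888]
at [555.638  86.117  57.132   1.446]
[555.7    88.3    49.      1.446] slide [ 0.0022 -0.0002  0.0081] roll 0.0 rows 0.1
```

View pics/w7.png

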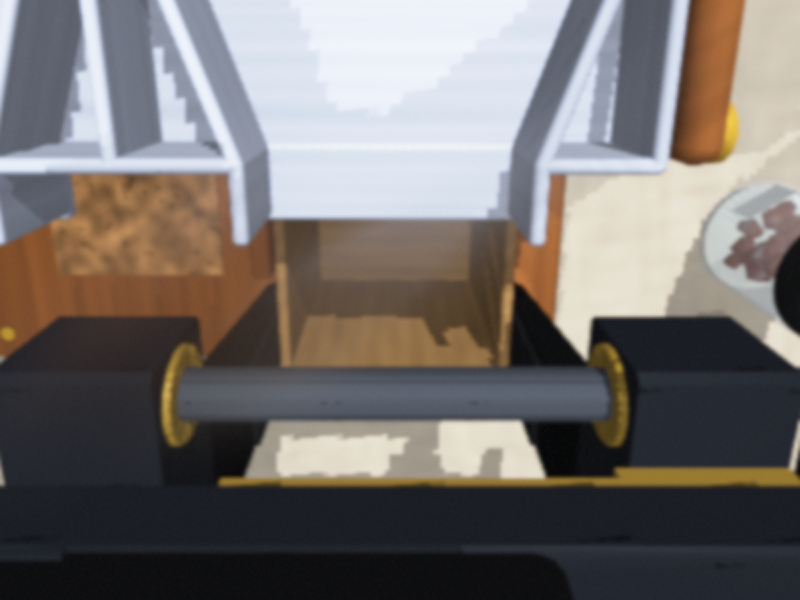

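The box is centred under spout 2 (box walls at crop columns 285 and 505, spout 245–535). I'll lower it, release and back out.

>>> {"api": "step_arm", "payload": {
  "increments": [
    {"slide": [0.002,0,0.004],"roll": 0},
    {"slide": [0.002,0,0.008],"roll": 0},
    {"slide": [0.002,0,0.008],"roll": 0}
  ]
}}

```text
t: 26.92
eef_pos: [555.6, 87.1, 48.6]
tcp_rot: [3.141, -0.0, 1.444]
ft_force: [-1.5, -0.6, 7.5]
opening: 0.647
grip_force: 30.0
```

>>> {"api": "step_arm", "payload": {
  "increments": [
    {"slide": [0,0,0],"roll": 0},
    {"slide": [0,0,0],"roll": 0},
    {"slide": [0,0,0],"roll": 0},
    {"slide": [0,0,0],"roll": 0}
  ],
  "fingers": 0.85
}}

```text
t: 27.42
eef_pos: [555.5, 87.8, 48.0]
tcp_rot: [-3.141, -0.0, 1.445]
ft_force: [-0.7, 0.9, -0.2]
opening: 0.848
grip_force: 0.0
```

>>> {"api": "step_arm", "payload": {
  "increments": [
    {"slide": [-0.04,0,0],"roll": 0},
    {"slide": [-0.09,0,0],"roll": 0},
    {"slide": [-0.13,0,-0.03],"roll": 0},
    {"slide": [-0.17,0,-0.07],"roll": 0},
    {"slide": [-0.2,0,-0.12],"roll": 0}
  ]
}}

```text
t: 28.05
eef_pos: [529.7, -112.0, 168.8]
tcp_rot: [-3.14, -0.0, 1.444]
ft_force: [1.1, 0.0, -0.2]
opening: 0.848
grip_force: 0.0
```

```bash
python3 - <<'E'
from h import *
rect("wrist",(500,620),(50,180),(60,84))
moves([(440,-190,230,1.297)])
rect("top",(370,520),(-170,-50),(60,84))
E
```

```text
wrist 0 [0. 0.] [0. 0.] 0.0 z nan
at [ 531.849 -115.04   175.258    1.443]
[ 440.    -190.     230.       1.297] slide [-0.086  -0.0816 -0.0547] roll 0.146 rows 2.1
top 124 [ 427.7 -132.7] [26.5 61.2] 74.0 z 72.7
  return _methods._mean(a, axis=axis, dtype=dtype,
  ret = ret.dtype.type(ret / rcount)
```

>>> {"api": "step_arm", "payload": {
  "increments": [
    {"slide": [-0.02,-0.02,-0.05],"roll": 0.05},
    {"slide": [-0.05,-0.05,-0.08],"roll": 0.1},
    {"slide": [-0.08,-0.08,-0.1],"roll": 0.147},
    {"slide": [-0.1,-0.094,-0.1],"roll": 0.147},
    {"slide": [-0.1,-0.094,-0.1],"roll": 0.147}
  ]
}}

```text
t: 28.78
eef_pos: [423.9, -198.3, 267.9]
tcp_rot: [-3.142, -0.0, 1.296]
ft_force: [0.7, 0.1, -0.2]
opening: 0.852
grip_force: 0.0
```

```bash
python3 - <<'E'
from h import *
d,q,r=rect("wrist",(370,520),(-190,-40),(66,80))
a=np.radians(r[2]);f=np.array([np.cos(a),np.sin(a)]);print(f)
c=np.array(r[0]);fl=c+35*f;tc=fl+2*f;print("floor",fl,"tcp",tc)
moves([(*tc,120,a),(*tc,56,a)])
E
```

```text
wrist 3127 [ 436.7 -113.6] [69.4 62.1] 74.2 z 71.5
[0.27175532 0.96236638]
floor [446.18093087 -79.94975276] tcp [446.72444151 -78.02502   ]
at [ 424.496 -197.828  267.702    1.297]
[446.72444151 -78.02502    120.           1.2955798 ] slide [ 0.1213 -0.011   0.1477] roll 0.001 rows 3.1
[446.72444151 -78.02502     56.           1.2955798 ] slide [0.    0.    0.064] roll -0.0 rows 1.0
```

>>> {"api": "step_arm", "payload": {
  "increments": [
    {"slide": [0.05,-0.005,0.03],"roll": 0},
    {"slide": [0.1,-0.011,0.07],"roll": 0},
    {"slide": [0.122,-0.011,0.12],"roll": 0},
    {"slide": [0.122,-0.011,0.17],"roll": 0},
    {"slide": [0.122,-0.011,0.18],"roll": 0}
  ]
}}

```text
t: 29.45
eef_pos: [446.0, -75.9, 85.6]
tcp_rot: [-3.136, -0.0, 1.3]
ft_force: [-0.9, 0.6, 0.9]
opening: 0.848
grip_force: 0.0
```

>>> {"api": "step_arm", "payload": {
  "increments": [
    {"slide": [0,0,0.02],"roll": 0},
    {"slide": [0,0,0.033],"roll": 0},
    {"slide": [0,0,0.033],"roll": 0}
  ]
}}

```text
t: 29.82
eef_pos: [447.0, -77.5, 55.1]
tcp_rot: [-3.141, -0.0, 1.298]
ft_force: [-0.4, 0.2, -0.4]
opening: 0.851
grip_force: 0.0
```

>>> {"api": "step_arm", "payload": {
  "increments": [
    {"slide": [0,0,0],"roll": 0},
    {"slide": [0,0,0],"roll": 0},
    {"slide": [0,0,0],"roll": 0},
    {"slide": [0,0,0],"roll": 0}
  ],
  "fingers": 0.4
}}

```text
t: 30.32
eef_pos: [447.1, -77.6, 55.7]
tcp_rot: [3.141, -0.0, 1.298]
ft_force: [-1.1, 0.4, 6.4]
opening: 0.65
grip_force: 30.0
```

>>> {"api": "step_arm", "payload": {
  "increments": [
    {"slide": [-0.02,0,0],"roll": 0},
    {"slide": [-0.045,0,0],"roll": 0},
    {"slide": [-0.07,0,0],"roll": 0},
    {"slide": [-0.09,0,0],"roll": 0},
    {"slide": [-0.09,0,0],"roll": 0}
  ]
}}

```text
t: 30.95
eef_pos: [422.6, -165.4, 55.7]
tcp_rot: [3.14, 0.0, 1.296]
ft_force: [-2.4, -2.5, 7.7]
opening: 0.648
grip_force: 30.0
```

```bash
python3 - <<'E'
from h import *
prof(265)
E
```

```text
225 [415, -160, 8] 231 [414, -164, 10] 237 [413, -166, 18] 243 [414, -166, 31] 249 [414, -166, 42] 255 [415, -166, 52] 261 [415, -166, 62] 267 [415, -166, 69] 273 [415, -169, 70] 279 [414, -173, 71] 285 [428, -135, 146] 291 [428, -136, 149] 297 [427, -136, 151] 303 [427, -138, 151] 309 [426, -141, 150] 315 [407, -195, 73] 321 [406, -199, 72] 327 [405, -203, 73] 333 [403, -208, 72] 339 [426, -144, 159]
```

>>> {"api": "step_arm", "payload": {
  "increments": [
    {"slide": [0.005,0,0.002],"roll": 0},
    {"slide": [0.01,0,0.003],"roll": 0},
    {"slide": [0.015,0,0.004],"roll": 0},
    {"slide": [0.019,0,0.005],"roll": 0}
  ]
}}

```text
t: 31.5
eef_pos: [428.2, -146.2, 50.7]
tcp_rot: [3.14, 0.001, 1.298]
ft_force: [-2.0, -2.1, 5.1]
opening: 0.645
grip_force: 30.0
```

>>> {"api": "step_arm", "payload": {
  "increments": [
    {"slide": [0.006,0,0.003],"roll": 0},
    {"slide": [0.012,0,0.006],"roll": 0},
    {"slide": [0.018,0,0.01],"roll": 0},
    {"slide": [0.024,0,0.0155],"roll": 0},
    {"slide": [0.024,0,0.0155],"roll": 0}
  ]
}}

```text
t: 32.12
eef_pos: [434.9, -122.6, 35.0]
tcp_rot: [3.14, 0.0, 1.298]
ft_force: [1.9, 2.7, 5.6]
opening: 0.643
grip_force: 30.0
```

>>> {"api": "step_arm", "payload": {
  "increments": [
    {"slide": [0.003,0,0.003],"roll": 0},
    {"slide": [0.006,0,0.007],"roll": 0},
    {"slide": [0.0085,0,0.011],"roll": 0},
    {"slide": [0.011,0,0.016],"roll": 0},
    {"slide": [0.011,0,0.016],"roll": 0}
  ]
}}

```text
t: 32.75
eef_pos: [437.7, -112.2, 18.9]
tcp_rot: [3.14, -0.0, 1.298]
ft_force: [2.9, 1.9, 4.7]
opening: 0.638
grip_force: 30.0
```

```bash
python3 - <<'E'
from h import *
prof(265)
E
```

```text
225 [435, -95, 10] 231 [434, -99, 9] 237 [432, -103, 9] 243 [431, -107, 9] 249 [430, -111, 9] 255 [429, -115, 9] 261 [428, -119, 9] 267 [427, -123, 10] 273 [430, -114, 37] 279 [430, -116, 41] 285 [443, -81, 111] 291 [442, -83, 112] 297 [442, -83, 114] 303 [442, -85, 114] 309 [441, -87, 114] 315 [428, -125, 61] 321 [428, -126, 64] 327 [428, -127, 67] 333 [427, -129, 70] 339 [441, -91, 122]
```

Same 67° tilt as before; finish and release.

>>> {"api": "step_arm", "payload": {
  "increments": [
    {"slide": [0.001,0,0.003],"roll": 0},
    {"slide": [0.003,0,0.005],"roll": 0},
    {"slide": [0.003,0,0.005],"roll": 0}
  ]
}}

```text
t: 33.17
eef_pos: [438.0, -109.4, 13.6]
tcp_rot: [3.142, 0.0, 1.298]
ft_force: [0.4, -0.7, 2.8]
opening: 0.64
grip_force: 30.0
```

>>> {"api": "step_arm", "payload": {
  "increments": [
    {"slide": [0,0,0],"roll": 0},
    {"slide": [0,0,0],"roll": 0},
    {"slide": [0,0,0],"roll": 0},
    {"slide": [0,0,0],"roll": 0}
  ],
  "fingers": 0.9
}}

```text
t: 33.67
eef_pos: [437.9, -109.3, 13.6]
tcp_rot: [-3.141, -0.0, 1.298]
ft_force: [0.1, -0.4, -0.5]
opening: 0.897
grip_force: 0.0
```

>>> {"api": "step_arm", "payload": {
  "increments": [
    {"slide": [0,0,-0.05],"roll": 0},
    {"slide": [0,0,-0.1],"roll": 0},
    {"slide": [-0.05,0,-0.14],"roll": 0},
    {"slide": [-0.1,0,-0.17],"roll": 0},
    {"slide": [-0.1,0,-0.19],"roll": 0}
  ]
}}

```text
t: 34.3
eef_pos: [410.4, -208.2, 205.2]
tcp_rot: [3.14, 0.001, 1.294]
ft_force: [-0.5, 0.1, -0.4]
opening: 0.906
grip_force: 0.0
```

```bash
python3 - <<'E'
from h import *
d,q,r=rect("wrist",(380,520),(-220,-70),(64,90))
yaw=np.radians(r[2]);f=np.array([np.cos(yaw),np.sin(yaw)]);c=np.array(r[0])
if yaw<1: print("check angle")
tc=c-23*f
b=np.array([458.8,124.9]);fp=np.array([np.cos(1.446),np.sin(1.446)]);bt=b-23*fp
moves([(*tc,51,yaw),(*tc,131,yaw),(*(bt-119*fp),131,1.446),(*(bt-119*fp),57,1.446),(*bt,57,1.446)])
E
```

```text
wrist 1056 [ 430.3 -139.2] [61.  62.3] 74.1 z 78.9
at [ 411.201 -207.378  206.795    1.295]
[ 423.97068406 -161.32359307   51.            1.29245085] slide [ 0.0478 -0.0002  0.1558] roll 0.003 rows 2.6
[ 423.97068406 -161.32359307  131.            1.29245085] slide [ 0.    0.   -0.08] roll -0.0 rows 1.3
[441.12488417 -15.99567162 131.           1.446     ] slide [ 0.1444 -0.0234 -0.    ] roll -0.154 rows 2.4
[441.12488417 -15.99567162  57.           1.446     ] slide [0.    0.    0.074] roll -0.0 rows 1.2
[455.93712913 102.07887009  57.           1.446     ] slide [ 0.119  0.    -0.   ] roll -0.0 rows 1.9
```

>>> {"api": "step_arm", "payload": {
  "increments": [
    {"slide": [0.047,0,0.03],"roll": 0},
    {"slide": [0.047,0,0.08],"roll": 0},
    {"slide": [0.047,0,0.13],"roll": 0},
    {"slide": [0.047,0,0.154],"roll": 0},
    {"slide": [0.047,0,0.154],"roll": 0}
  ]
}}

```text
t: 34.98
eef_pos: [422.8, -159.4, 48.0]
tcp_rot: [-3.138, -0.001, 1.298]
ft_force: [0.8, 0.2, -0.5]
opening: 0.898
grip_force: 0.0
```

>>> {"api": "step_arm", "payload": {
  "increments": [
    {"slide": [0,0,0],"roll": 0},
    {"slide": [0,0,0],"roll": 0},
    {"slide": [0,0,0],"roll": 0},
    {"slide": [0,0,0],"roll": 0}
  ],
  "fingers": 0.4
}}

```text
t: 35.48
eef_pos: [424.0, -160.5, 50.4]
tcp_rot: [3.14, 0.0, 1.298]
ft_force: [-0.6, 0.7, 7.1]
opening: 0.65
grip_force: 30.0
```

>>> {"api": "step_arm", "payload": {
  "increments": [
    {"slide": [0,0,-0.02],"roll": 0},
    {"slide": [0,0,-0.05],"roll": 0},
    {"slide": [0,0,-0.08],"roll": 0}
  ]
}}

```text
t: 35.85
eef_pos: [423.5, -160.3, 130.8]
tcp_rot: [3.141, -0.0, 1.298]
ft_force: [-0.1, 0.6, -0.8]
opening: 0.651
grip_force: 30.0
```

>>> {"api": "step_arm", "payload": {
  "increments": [
    {"slide": [0.04,-0.006,0],"roll": -0.04},
    {"slide": [0.08,-0.013,0],"roll": -0.08},
    {"slide": [0.12,-0.019,0],"roll": -0.12},
    {"slide": [0.144,-0.023,0],"roll": -0.154},
    {"slide": [0.144,-0.023,0],"roll": -0.154}
  ]
}}

```text
t: 36.48
eef_pos: [440.3, -14.3, 129.9]
tcp_rot: [3.141, -0.0, 1.454]
ft_force: [0.9, -0.2, -1.9]
opening: 0.652
grip_force: 30.0
```

>>> {"api": "step_arm", "payload": {
  "increments": [
    {"slide": [0,0,0.03],"roll": 0},
    {"slide": [0,0,0.06],"roll": 0},
    {"slide": [0,0,0.074],"roll": 0},
    {"slide": [0,0,0.074],"roll": 0}
  ]
}}

```text
t: 36.98
eef_pos: [440.0, -16.2, 55.1]
tcp_rot: [-3.14, -0.0, 1.45]
ft_force: [0.5, -0.1, -0.8]
opening: 0.648
grip_force: 30.0
```

```bash
python3 - <<'E'
from h import *
s=state();print(s["opening"],s["grip_force"],np.round(s["ft_force"],1))
moves([(455.9,102.1,57,1.446)])
t=cam("top");np.save("t8.npy",t,allow_pickle=True)
rect("top",(520,600),(60,150),(60,88))
E
```

```text
0.6479671736041026 29.999888129532337 [ 0.5 -0.1 -0.8]
at [439.989 -16.184  55.067   1.45 ]
[455.9   102.1    57.      1.446] slide [ 0.1193  0.0016 -0.0019] roll 0.004 rows 1.9
top 83 [557.4 110.5] [62.9 62.7] 82.4 z 75.6
```

>>> {"api": "step_arm", "payload": {
  "increments": [
    {"slide": [0.03,0.0005,0],"roll": 0},
    {"slide": [0.06,0.001,0],"roll": 0.004},
    {"slide": [0.09,0.001,0],"roll": 0.004},
    {"slide": [0.119,0.001,0],"roll": 0.004},
    {"slide": [0.119,0.001,0],"roll": 0.004}
  ]
}}

```text
t: 37.7
eef_pos: [456.0, 103.7, 56.5]
tcp_rot: [3.14, -0.0, 1.45]
ft_force: [-0.1, 0.1, -0.1]
opening: 0.651
grip_force: 30.0
```

>>> {"api": "step_arm", "payload": {
  "increments": [
    {"slide": [0,0,0.004],"roll": 0},
    {"slide": [0,0,0.0075],"roll": 0},
    {"slide": [0,0,0.0075],"roll": 0}
  ]
}}

```text
t: 38.08
eef_pos: [455.4, 101.9, 48.2]
tcp_rot: [-3.141, -0.0, 1.447]
ft_force: [-1.1, -0.5, 4.5]
opening: 0.652
grip_force: 30.0
```

>>> {"api": "step_arm", "payload": {
  "increments": [
    {"slide": [0,0,0],"roll": 0},
    {"slide": [0,0,0],"roll": 0},
    {"slide": [0,0,0],"roll": 0},
    {"slide": [0,0,0],"roll": 0}
  ],
  "fingers": 0.85
}}

```text
t: 38.58
eef_pos: [455.5, 102.6, 48.1]
tcp_rot: [-3.142, -0.0, 1.448]
ft_force: [-0.1, 0.2, -0.3]
opening: 0.847
grip_force: 0.0
```

>>> {"api": "step_arm", "payload": {
  "increments": [
    {"slide": [-0.04,0,0],"roll": 0},
    {"slide": [-0.09,0,0],"roll": 0},
    {"slide": [-0.13,0,-0.03],"roll": 0},
    {"slide": [-0.16,0,-0.08],"roll": 0},
    {"slide": [-0.17,0,-0.14],"roll": 0}
  ]
}}

```text
t: 39.2
eef_pos: [433.9, -67.5, 189.2]
tcp_rot: [-3.14, -0.0, 1.446]
ft_force: [0.2, 0.5, 0.1]
opening: 0.849
grip_force: 0.0
```

>>> {"api": "step_arm", "payload": {
  "increments": [
    {"slide": [0,0.03,-0.06],"roll": 0},
    {"slide": [0,0.05,-0.12],"roll": 0},
    {"slide": [0,0.06,-0.18],"roll": 0}
  ]
}}

```text
t: 39.58
eef_pos: [493.8, -73.4, 366.6]
tcp_rot: [3.142, -0.0, 1.448]
ft_force: [0.4, -0.5, -0.9]
opening: 0.849
grip_force: 0.0
```

```bash
python3 - <<'E'
from h import *
s=state();print(np.round(s["eef_pos"]),np.round(s["tcp_rot"],3),s["t"])
d=cam("wrist");save(d,"w9.png",crop=(100,40,460,310),scale=2)
P=cloud(d).reshape(-1,3)
for x in ((405,505),(510,620)):
    q=sel(P,x,(60,170),(70,84));r=cv2.minAreaRect(q[:,:2].astype(np.float32));print(len(q),np.round(r[0]),np.round(r[1]),r[2])
b=sel(P,(470,610),(320,385),(148,170));print("bar",len(b),np.round(b.mean(0),1),np.round([b.min(0),b.max(0)]))
for m in mark_of("wrist","pan_bar")[:2]: print(m,np.round(world(d,*m["uv"])))
E
```

```text
[494. -73. 367.] [ 3.142 -0.     1.448] 39.575
383 [446. 129.] [71. 89.] 81.91607666015625
378 [573. 114.] [75. 88.] 82.9291000366211<stdin>:7: RuntimeWarning: Mean of empty slice.
  ret = um.true_divide(
Traceback (most recent call last):
ValueError: zero-size array to reduction operation minimum which has no identity
```

View pics/w9.png

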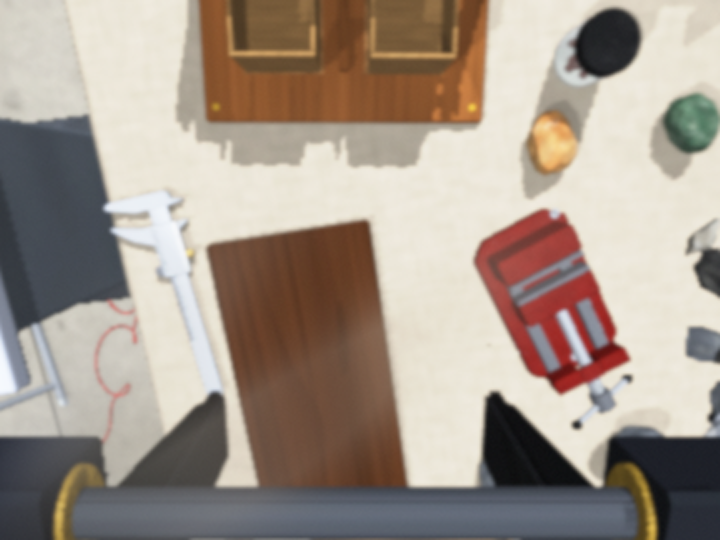

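Both boxes stand on the pads, at crop (272,25) and (412,25), and the board is clear. Next I'll go to the bar.

>>> {"api": "step_arm", "payload": {
  "increments": [
    {"slide": [0.06,0,0],"roll": -0.17},
    {"slide": [0.12,-0.002,0],"roll": -0.34},
    {"slide": [0.18,-0.003,0],"roll": -0.51},
    {"slide": [0.24,-0.005,0],"roll": -0.68},
    {"slide": [0.3,-0.006,0],"roll": -0.85}
  ],
  "fingers": 0.5
}}

```text
t: 40.25
eef_pos: [524.1, 227.1, 364.6]
tcp_rot: [3.141, 0.0, 2.304]
ft_force: [0.5, 0.2, 0.3]
opening: 0.503
grip_force: 0.0
```

>>> {"api": "step_arm", "payload": {
  "increments": [
    {"slide": [0,0,0],"roll": -0.18},
    {"slide": [0,0,0],"roll": -0.36},
    {"slide": [0,0,0],"roll": -0.54},
    {"slide": [0,0,0],"roll": -0.719},
    {"slide": [0,0,0],"roll": -0.719}
  ]
}}

```text
t: 40.88
eef_pos: [524.3, 225.0, 364.5]
tcp_rot: [-3.142, -0.0, 3.016]
ft_force: [-0.6, 0.1, -0.3]
opening: 0.502
grip_force: 0.0
```

```bash
python3 - <<'E'
from h import *
d=cam("top");P=cloud(d).reshape(-1,3)
b=sel(P,(470,610),(325,385),(145,172));c=b.mean(0);u=np.linalg.svd(b[:,:2]-c[:2])[2][0]
print("bar",len(b),np.round(c,1),np.arctan2(u[1],u[0]))
d=cam("wrist");P=cloud(d).reshape(-1,3)
b=sel(P,(470,610),(325,385),(145,172));c=b.mean(0);print("bar",len(b),np.round(c,1)) if len(b) else 0
moves([(537.8,350.4,250,3.017),(537.8,350.4,140,3.017)])
E
```

```text
bar 0 [nan nan nan] 0.0
bar 608 [534.6 350.4 156.7]
at [524.319 225.029 364.539   3.013]
[537.8   350.4   250.      3.017] slide [0.0028 0.1261 0.1145] roll -0.004 rows 2.7
[537.8   350.4   140.      3.017] slide [0.   0.   0.11] roll -0.0 rows 1.8<stdin>:3: RuntimeWarning: Mean of empty slice.
  ret = um.true_divide(
```

>>> {"api": "step_arm", "payload": {
  "increments": [
    {"slide": [0.001,0.05,0.01],"roll": 0},
    {"slide": [0.002,0.1,0.04],"roll": 0},
    {"slide": [0.003,0.126,0.09],"roll": 0},
    {"slide": [0.003,0.126,0.14],"roll": 0},
    {"slide": [0.003,0.126,0.16],"roll": 0}
  ]
}}

```text
t: 41.6
eef_pos: [536.0, 350.4, 201.3]
tcp_rot: [-3.139, -0.004, 3.014]
ft_force: [0.5, -0.5, 0.5]
opening: 0.502
grip_force: 0.0
```

>>> {"api": "step_arm", "payload": {
  "increments": [
    {"slide": [0,0,0.04],"roll": 0},
    {"slide": [0,0,0.063],"roll": 0},
    {"slide": [0,0,0.063],"roll": 0}
  ]
}}

```text
t: 41.98
eef_pos: [536.5, 350.1, 140.1]
tcp_rot: [-3.14, -0.003, 3.014]
ft_force: [0.2, -0.4, -0.1]
opening: 0.501
grip_force: 0.0
```

>>> {"api": "step_arm", "payload": {
  "increments": [
    {"slide": [0,0,0],"roll": 0},
    {"slide": [0,0,0],"roll": 0},
    {"slide": [0,0,0],"roll": 0},
    {"slide": [0,0,0],"roll": 0},
    {"slide": [0,0,0],"roll": 0}
  ],
  "fingers": 0.02
}}

```text
t: 42.6
eef_pos: [537.2, 350.4, 142.0]
tcp_rot: [3.141, 0.0, 3.017]
ft_force: [-0.5, -1.5, 1.8]
opening: 0.099
grip_force: 30.0
```

```bash
python3 - <<'E'
from h import *
s=state();print(np.round(s["eef_pos"],1),s["opening"],s["grip_force"],np.round(s["ft_force"],1))
d=cam("top");P=cloud(d).reshape(-1,3);save(d,"t10.png",crop=(100,150,300,300),scale=4)
for x in ((405,505),(510,620)):
    q=sel(P,x,(60,170),(60,84));r=cv2.minAreaRect(q[:,:2].astype(np.float32));print(len(q),np.round(r[0]),np.round(r[1]),r[2])
E
```

```text
[537.2 350.4 142. ] 0.0985171954564693 30.000396966934204 [-0.5 -1.5  1.8]
74 [457. 122.] [59. 63.] 81.63876342773438
81 [570. 112.] [70. 89.] 82.84588623046875
```

```bash
python3 - <<'E'
from h import *
rect("top",(520,600),(60,150),(60,88));rect("top",(415,505),(60,160),(60,88))
E
```

```text
top 84 [556.9 110. ] [62.8 62.5] 81.8 z 76.0
top 77 [456.7 122.8] [59.9 62.5] 82.9 z 76.6
```

>>> {"api": "step_arm", "payload": {
  "increments": [
    {"slide": [0,-0.003,-0.013],"roll": 0},
    {"slide": [0,-0.008,-0.026],"roll": 0},
    {"slide": [0,-0.014,-0.0385],"roll": 0},
    {"slide": [0,-0.024,-0.057],"roll": 0},
    {"slide": [0,-0.035,-0.073],"roll": 0}
  ]
}}

```text
t: 43.38
eef_pos: [532.7, 315.8, 216.5]
tcp_rot: [3.14, 0.001, 3.017]
ft_force: [1.8, 4.2, -2.7]
opening: 0.095
grip_force: 30.0
```

```bash
python3 - <<'E'
from h import *
s=state();print(np.round(s["eef_pos"],1),s["opening"],s["grip_force"],np.round(s["ft_force"],1))
E
```

```text
[532.7 315.8 216.5] 0.09458485066623905 30.002087652683258 [ 1.8  4.2 -2.7]
```

>>> {"api": "step_arm", "payload": {
  "increments": [
    {"slide": [0,-0.005,-0.006],"roll": 0},
    {"slide": [0,-0.01,-0.012],"roll": 0},
    {"slide": [0,-0.016,-0.019],"roll": 0},
    {"slide": [0,-0.022,-0.025],"roll": 0},
    {"slide": [0,-0.028,-0.03],"roll": 0}
  ]
}}

```text
t: 44.0
eef_pos: [529.4, 289.1, 246.6]
tcp_rot: [3.137, 0.002, 3.017]
ft_force: [-0.8, 10.7, 7.2]
opening: 0.099
grip_force: 30.0
```

>>> {"api": "step_arm", "payload": {
  "increments": [
    {"slide": [0,-0.008,-0.007],"roll": 0},
    {"slide": [0,-0.016,-0.013],"roll": 0},
    {"slide": [0,-0.025,-0.019],"roll": 0},
    {"slide": [0,-0.033,-0.024],"roll": 0},
    {"slide": [0,-0.043,-0.0295],"roll": 0}
  ]
}}

```text
t: 44.62
eef_pos: [524.0, 246.3, 276.4]
tcp_rot: [3.138, 0.003, 3.017]
ft_force: [-1.9, 6.3, 6.1]
opening: 0.098
grip_force: 30.0
```

>>> {"api": "step_arm", "payload": {
  "increments": [
    {"slide": [0,0,0],"roll": 0},
    {"slide": [0,0,0],"roll": 0},
    {"slide": [0,0,0],"roll": 0},
    {"slide": [0,0,0],"roll": 0},
    {"slide": [0,0,0],"roll": 0}
  ]
}}

```text
t: 45.25
eef_pos: [524.0, 246.3, 276.3]
tcp_rot: [3.138, 0.003, 3.017]
ft_force: [-0.6, 7.1, 10.5]
opening: 0.096
grip_force: 30.0
```

>>> {"api": "step_arm", "payload": {
  "increments": [
    {"slide": [0,0,0],"roll": 0},
    {"slide": [0,0,0],"roll": 0},
    {"slide": [0,0,0],"roll": 0},
    {"slide": [0,0,0],"roll": 0},
    {"slide": [0,0,0],"roll": 0}
  ]
}}

```text
t: 45.88
eef_pos: [524.0, 246.3, 276.3]
tcp_rot: [3.138, 0.003, 3.017]
ft_force: [-0.8, 7.1, 10.6]
opening: 0.095
grip_force: 30.0
```

```bash
python3 - <<'E'
from h import *
for c in("wrist","top"):
    d=cam(c);hsv=cv2.cvtColor(d["color"],cv2.COLOR_RGB2HSV).astype(int);P=cloud(d)
    m=((hsv[...,0]<8)|(hsv[...,0]>174))&(hsv[...,1]>110)&(hsv[...,2]>60)&(P[...,0]>400)&(P[...,0]<650)&(P[...,1]>40)&(P[...,1]<360)
    n,lab,st,ce=cv2.connectedComponentsWithStats(m.astype(np.uint8))
    for i in range(1,n):
        if st[i,4]>5: print(c,st[i,4],np.round(ce[i]),np.round(np.nanmean(P[lab==i],0)))
a=d["color"][160:280,110:270,::-1];cv2.imwrite("pics/t11.png",cv2.resize(a,None,fx=4,fy=4,interpolation=cv2.INTER_CUBIC))
E
```

```text
wrist 101 [170. 133.] [438. 109.  28.]
wrist 29 [ 64. 273.] [488. 177. 354.]
```

View pics/t11.png

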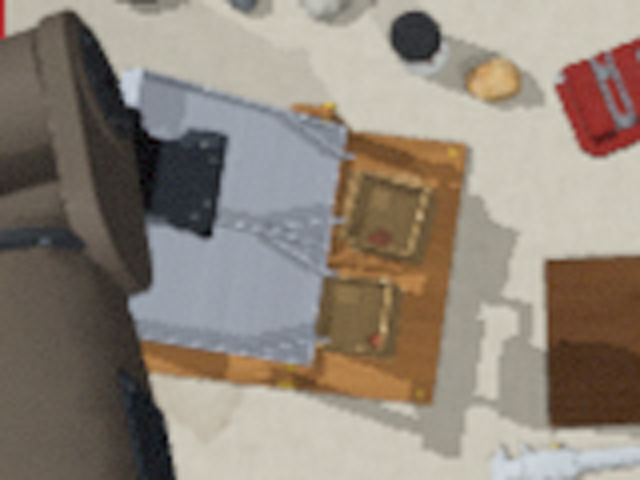

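Both red pebbles are in their boxes, at crop (380,237) and (375,340), and the pan shows empty. Lowering it now.

>>> {"api": "step_arm", "payload": {
  "increments": [
    {"slide": [0,0.01,0.0055],"roll": 0},
    {"slide": [0,0.018,0.0105],"roll": 0},
    {"slide": [0,0.027,0.0165],"roll": 0},
    {"slide": [0,0.035,0.0225],"roll": 0},
    {"slide": [0,0.043,0.0295],"roll": 0}
  ]
}}

```text
t: 46.6
eef_pos: [529.4, 288.8, 246.1]
tcp_rot: [3.139, 0.002, 3.017]
ft_force: [0.3, 6.0, 5.1]
opening: 0.096
grip_force: 30.0
```

>>> {"api": "step_arm", "payload": {
  "increments": [
    {"slide": [0,0.006,0.005],"roll": 0},
    {"slide": [0,0.012,0.011],"roll": 0},
    {"slide": [0,0.018,0.018],"roll": 0},
    {"slide": [0,0.023,0.024],"roll": 0},
    {"slide": [0,0.028,0.03],"roll": 0}
  ]
}}

```text
t: 47.22
eef_pos: [532.8, 316.2, 215.1]
tcp_rot: [3.141, 0.001, 3.017]
ft_force: [-0.2, 3.8, 0.6]
opening: 0.097
grip_force: 30.0
```

>>> {"api": "step_arm", "payload": {
  "increments": [
    {"slide": [0,0.011,0.016],"roll": 0},
    {"slide": [0,0.021,0.0345],"roll": 0},
    {"slide": [0,0.028,0.049],"roll": 0},
    {"slide": [0,0.033,0.063],"roll": 0},
    {"slide": [0,0.035,0.073],"roll": 0}
  ]
}}

```text
t: 47.85
eef_pos: [537.3, 350.5, 140.9]
tcp_rot: [-3.141, 0.0, 3.017]
ft_force: [-6.5, -17.8, 46.3]
opening: 0.095
grip_force: 30.0
```

```bash
python3 - <<'E'
from h import *
s=state();print(np.round(s["eef_pos"],1),s["opening"],s["grip_force"],np.round(s["ft_force"],1))
E
```

```text
[537.3 350.5 140.9] 0.09466537968448265 30.006582140922546 [ -6.5 -17.8  46.3]
```

>>> {"api": "step_arm", "payload": {
  "increments": [
    {"slide": [0,-0.0005,-0.001],"roll": 0},
    {"slide": [0,-0.0005,-0.001],"roll": 0}
  ]
}}

```text
t: 48.1
eef_pos: [537.3, 349.9, 142.6]
tcp_rot: [3.141, 0.001, 3.017]
ft_force: [5.5, 0.3, -2.4]
opening: 0.097
grip_force: 30.0
```

>>> {"api": "step_arm", "payload": {
  "increments": [
    {"slide": [0,0,0],"roll": 0},
    {"slide": [0,0,0],"roll": 0},
    {"slide": [0,0,0],"roll": 0},
    {"slide": [0,0,0],"roll": 0},
    {"slide": [0,0,0],"roll": 0}
  ],
  "fingers": 0.5
}}

```text
t: 48.72
eef_pos: [537.0, 350.0, 142.7]
tcp_rot: [3.142, -0.0, 3.017]
ft_force: [0.6, -0.3, 1.3]
opening: 0.491
grip_force: 0.0
```

>>> {"api": "step_arm", "payload": {
  "increments": [
    {"slide": [0,0,-0.05],"roll": 0},
    {"slide": [0,-0.02,-0.11],"roll": 0},
    {"slide": [0,-0.06,-0.16],"roll": 0},
    {"slide": [0,-0.12,-0.18],"roll": 0.12},
    {"slide": [0,-0.18,-0.18],"roll": 0.3}
  ],
  "fingers": 0.85
}}

```text
t: 49.35
eef_pos: [514.5, 170.1, 324.5]
tcp_rot: [3.14, 0.003, 2.713]
ft_force: [0.6, 0.3, -0.1]
opening: 0.843
grip_force: 0.0
```

```bash
python3 - <<'E'
from h import *
moves([(490,-20,330,1.446)])
d=cam("top");P=cloud(d).reshape(-1,3)
b=sel(P,(470,610),(325,385),(140,180));print("bar",len(b),np.round(b.mean(0),1))
E
```

```text
at [514.543 170.084 324.473   2.713]
[490.    -20.    330.      1.446] slide [-0.0567 -0.1831 -0.0055] roll 1.267 rows 6.8
bar 7 [528.2 348.2 156.9]
```

>>> {"api": "step_arm", "payload": {
  "increments": [
    {"slide": [-0.015,-0.045,0],"roll": 0.18},
    {"slide": [-0.03,-0.09,0],"roll": 0.36},
    {"slide": [-0.045,-0.14,0],"roll": 0.54},
    {"slide": [-0.057,-0.183,0],"roll": 0.72},
    {"slide": [-0.057,-0.183,0],"roll": 0.9}
  ]
}}

```text
t: 50.02
eef_pos: [490.7, -21.2, 322.7]
tcp_rot: [-3.142, 0.0, 1.808]
ft_force: [-0.4, 0.5, 0.2]
opening: 0.85
grip_force: 0.0
```

>>> {"api": "step_arm", "payload": {
  "increments": [
    {"slide": [0,0,0],"roll": 0.18},
    {"slide": [0,0,0],"roll": 0.367},
    {"slide": [0,0,0],"roll": 0.367}
  ]
}}

```text
t: 50.4
eef_pos: [491.1, -18.9, 322.7]
tcp_rot: [3.142, -0.0, 1.451]
ft_force: [-0.4, -0.3, 0.7]
opening: 0.854
grip_force: 0.0
```

```bash
python3 - <<'E'
from h import *
d=cam("wrist");save(d,"w12.png",crop=(100,100,460,370),scale=2);np.save("w12.npy",d,allow_pickle=True)
P=cloud(d).reshape(-1,3)
for x in ((405,505),(510,620)):
    q=sel(P,x,(60,135),(72,84));r=cv2.minAreaRect(q[:,:2].astype(np.float32));print(len(q),np.round(r[0],1),np.round(r[1],1),r[2],np.round([q.min(0),q.max(0)]))
rect("top",(520,600),(60,150),(60,88));rect("top",(415,505),(60,160),(60,88))
fp=np.array([np.cos(1.446),np.sin(1.446)])
moves([(*(np.array([556.9,110])-23*fp-119*fp),48,1.446),(*(np.array([556.9,110])-23*fp),48,1.446)])
E
```

```text
307 [458.  114.9] [45.9 62.1] 83.96381378173828 [[425.  89.  72.]
 [491. 134.  80.]]
451 [543.6  95.5] [62.  62.1] 75.94831085205078 [[510.  60.  72.]
 [580. 132.  80.]]
top 0 [0. 0.] [0. 0.] 0.0 z nan
top 0 [0. 0.] [0. 0.] 0.0 z nan
at [491.115 -18.796 322.63    1.454]
[539.22488417 -30.89567162  48.           1.446     ] slide [-0.0064  0.0492  0.2746] roll 0.008 rows 4.5
[554.03712913  87.17887009  48.           1.446     ] slide [ 0.119 -0.    -0.   ] roll -0.0 rows 1.9
  return _methods._mean(a, axis=axis, dtype=dtype,
  ret = ret.dtype.type(ret / rcount)
```

View pics/w12.png

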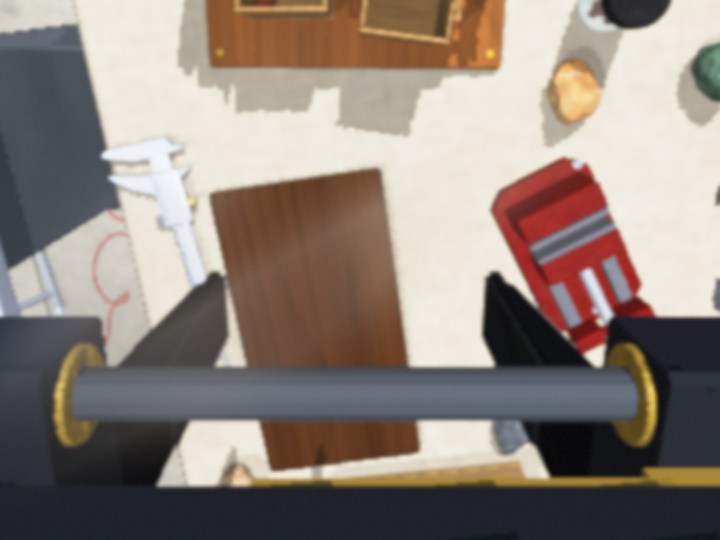

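The box under spout 2 has been knocked: it now stands at about (544,96), turned about 7°, with its near edge at crop (405,35). Box 1 is unmoved. I'll adapt the grasp and fetch box 2 first.

```bash
python3 - <<'E'
from h import *
moves([(516.4,-13.1,150,1.325),(516.4,-13.1,48,1.325),(538.3,74.2,48,1.325),(538.3,74.2,56,1.325),(526,25,56,1.325),(526,25,132,1.325),(449,-273,132,1.5),(449,-273,51,1.5)])
E
```

```text
at [491.115 -18.796 322.63    1.454]
[516.4   -13.1   150.      1.325] slide [0.0086 0.0244 0.1726] roll 0.129 rows 2.8
[516.4   -13.1    48.      1.325] slide [0.    0.    0.102] roll -0.0 rows 1.6
[538.3    74.2    48.      1.325] slide [ 0.09 -0.   -0.  ] roll -0.0 rows 1.5
[538.3    74.2    56.      1.325] slide [ 0.     0.    -0.008] roll -0.0 rows 0.1
[526.     25.     56.      1.325] slide [-0.0507  0.     -0.    ] roll -0.0 rows 0.8
[526.     25.    132.      1.325] slide [ 0.     0.    -0.076] roll -0.0 rows 1.2
[ 449.  -273.   132.     1.5] slide [-0.3078 -0.0022 -0.    ] roll -0.175 rows 5.0
[ 449.  -273.    51.     1.5] slide [0.    0.    0.081] roll -0.0 rows 1.3
```

>>> {"api": "step_arm", "payload": {
  "increments": [
    {"slide": [0.003,0.008,0.05],"roll": 0.05},
    {"slide": [0.006,0.016,0.11],"roll": 0.1},
    {"slide": [0.009,0.024,0.173],"roll": 0.127},
    {"slide": [0.009,0.024,0.173],"roll": 0.127}
  ],
  "fingers": 0.72
}}

```text
t: 51.05
eef_pos: [514.5, -12.5, 146.6]
tcp_rot: [-3.134, 0.001, 1.325]
ft_force: [-0.2, -0.3, 0.5]
opening: 0.719
grip_force: 0.0
```

>>> {"api": "step_arm", "payload": {
  "increments": [
    {"slide": [0,0,0.05],"roll": 0},
    {"slide": [0,0,0.102],"roll": 0},
    {"slide": [0,0,0.102],"roll": 0}
  ]
}}

```text
t: 51.42
eef_pos: [515.6, -12.8, 47.5]
tcp_rot: [-3.138, 0.0, 1.325]
ft_force: [0.1, 0.0, 0.2]
opening: 0.72
grip_force: 0.0
```

```bash
python3 - <<'E'
from h import *
s=state();print(s["opening"])
moves([(538.3,74.2,49,1.325)])
d=cam("wrist");P=cloud(d).reshape(-1,3)
for x in ((405,503),(503,620)):
    q=sel(P,x,(60,140),(74,83));r=cv2.minAreaRect(q[:,:2].astype(np.float32));print(len(q),np.round(r[0],1),np.round(r[1],1),r[2],np.round([q.min(0),q.max(0)]))
E
```

```text
0.7200394709970289
at [515.643 -12.835  47.525   1.325]
[538.3    74.2    49.      1.325] slide [ 0.0899  0.0008 -0.0015] roll -0.0 rows 1.5
2883 [457.5 114.1] [44.2 63.5] 83.30516815185547 [[424.  89.  74.]
 [490. 139.  79.]]
2681 [541.3  88.7] [47.7 62.6] 75.53359985351562 [[506.  60.  74.]
 [578. 119.  80.]]
```

>>> {"api": "step_arm", "payload": {
  "increments": [
    {"slide": [0.025,0,0],"roll": 0},
    {"slide": [0.05,0.0005,0],"roll": 0},
    {"slide": [0.075,0.001,0],"roll": 0},
    {"slide": [0.09,0.001,0],"roll": 0},
    {"slide": [0.09,0.001,0],"roll": 0}
  ]
}}

```text
t: 52.1
eef_pos: [540.0, 74.8, 49.7]
tcp_rot: [3.139, -0.001, 1.325]
ft_force: [0.1, -0.8, -0.4]
opening: 0.72
grip_force: 0.0
```

>>> {"api": "step_arm", "payload": {
  "increments": [
    {"slide": [0,0,0],"roll": 0},
    {"slide": [0,0,0],"roll": 0},
    {"slide": [0,0,0],"roll": 0},
    {"slide": [0,0,0],"roll": 0}
  ],
  "fingers": 0.4
}}

```text
t: 52.6
eef_pos: [542.2, 72.1, 49.0]
tcp_rot: [3.134, 0.0, 1.324]
ft_force: [7.0, -14.4, 6.8]
opening: 0.48
grip_force: 29.9
```

>>> {"api": "step_arm", "payload": {
  "increments": [
    {"slide": [0,0,-0.004],"roll": 0},
    {"slide": [0,0,-0.008],"roll": 0},
    {"slide": [-0.02,0,-0.008],"roll": 0},
    {"slide": [-0.04,0,-0.008],"roll": 0},
    {"slide": [-0.05,0,-0.01],"roll": 0}
  ]
}}

```text
t: 53.22
eef_pos: [525.9, 24.1, 57.4]
tcp_rot: [-3.14, 0.0, 1.321]
ft_force: [0.4, 0.8, -0.1]
opening: 0.402
grip_force: 0.0
```

>>> {"api": "step_arm", "payload": {
  "increments": [
    {"slide": [0,0,-0.02],"roll": 0},
    {"slide": [0,0,-0.045],"roll": 0},
    {"slide": [0,0,-0.075],"roll": 0}
  ]
}}

```text
t: 53.6
eef_pos: [526.3, 25.2, 133.1]
tcp_rot: [-3.14, 0.0, 1.322]
ft_force: [-0.7, -1.6, 0.1]
opening: 0.399
grip_force: 0.0
```

```bash
python3 - <<'E'
from h import *
s=state();print(s["opening"],s["grip_force"],np.round(s["ft_force"],1))
moves([(449,-270,132,1.5),(449,-270,52,1.5)])
E
```

```text
0.39900814434175236 0.0 [-0.7 -1.6  0.1]
at [526.286  25.171 133.092   1.322]
[ 449.  -270.   132.     1.5] slide [-0.3051 -0.0023  0.0011] roll -0.178 rows 4.9
[ 449.  -270.    52.     1.5] slide [0.   0.   0.08] roll -0.0 rows 1.3
```

The grip squeezed past the box (opening went under 0.65), so I'm looking again.

>>> {"api": "step_arm", "payload": {
  "increments": [
    {"slide": [-0.03,0,-0.05],"roll": 0},
    {"slide": [-0.06,-0.01,-0.1],"roll": 0},
    {"slide": [-0.08,-0.02,-0.15],"roll": 0}
  ],
  "fingers": 0.72
}}

```text
t: 53.98
eef_pos: [486.7, -48.2, 284.1]
tcp_rot: [-3.141, -0.0, 1.322]
ft_force: [0.3, 0.5, 0.0]
opening: 0.658
grip_force: 0.0
```

```bash
python3 - <<'E'
from h import *
s=state();print(np.round(s["eef_pos"]),s["t"])
d=cam("wrist");save(d,"w13.png",crop=(130,20,430,245),scale=2.6);np.save("w13.npy",d,allow_pickle=True)
P=cloud(d).reshape(-1,3)
for x in ((405,500),(500,640)):
    q=sel(P,x,(40,160),(74,83));r=cv2.minAreaRect(q[:,:2].astype(np.float32));print(len(q),np.round(r[0],1),np.round(r[1],1),r[2],np.round([q.min(0),q.max(0)]))
E
```

```text
[487. -48. 284.] 53.975
463 [458.6 122.5] [61.3 62.5] 83.53689575195312 [[425.  89.  74.]
 [493. 151.  80.]]
652 [571.1 112.2] [110.8  61.9] 44.39337921142578 [[511.  52.  74.]
 [626. 141.  83.]]
```

View pics/w13.png

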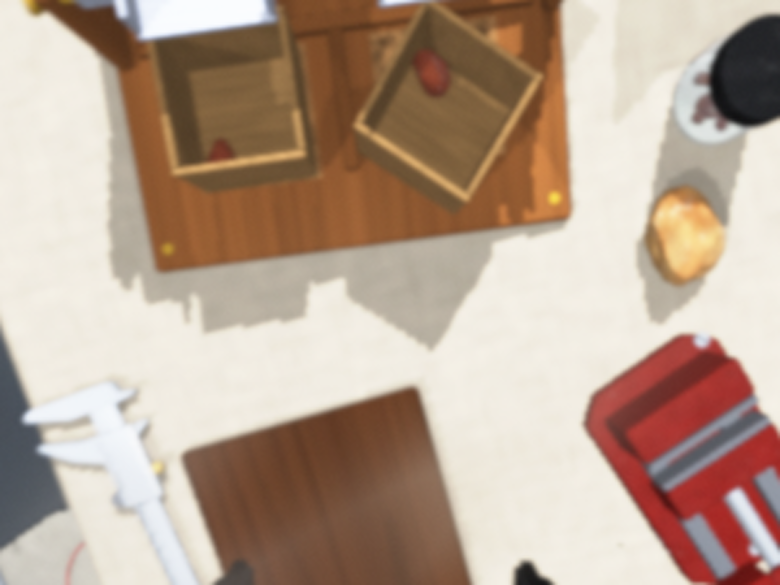

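```bash
python3 - <<'E'
from h import *
d=np.load("w13.npy",allow_pickle=True).item();P=cloud(d).reshape(-1,3)
q=sel(P,(500,600),(40,160),(74,83));r=cv2.minAreaRect(q[:,:2].astype(np.float32));print(len(q),np.round(r[0],1),np.round(r[1],1),r[2],np.round(cv2.boxPoints(r)).tolist())
E
```

```text
624 [553.6  95.2] [62.1 61.9] 44.38874435424805 [[510.0, 96.0], [553.0, 51.0], [597.0, 95.0], [554.0, 139.0]]
```

Box 2 still stands with its pebble inside (crop (433,72)), but it is now turned about 44°, centred at (553.6, 95.2). I'll grip it square to its faces with tool yaw 0.775.

```bash
python3 - <<'E'
from h import *
moves([(540.7,82.6,180,.775),(540.7,82.6,54,.775),(540.7,82.6,62,.775),(540.7,32.6,62,.775),(540.7,32.6,140,.775)])
E
```

```text
at [487.244 -49.527 290.177   1.322]
[540.7    82.6   180.      0.775] slide [0.1412 0.0192 0.1102] roll 0.547 rows 2.9
[540.7    82.6    54.      0.775] slide [0.    0.    0.126] roll -0.0 rows 2.0
[540.7    82.6    62.      0.775] slide [ 0.     0.    -0.008] roll -0.0 rows 0.1
[540.7    32.6    62.      0.775] slide [-0.035   0.0357 -0.    ] roll -0.0 rows 0.8
[540.7    32.6   140.      0.775] slide [ 0.     0.    -0.078] roll -0.0 rows 1.3
```

>>> {"api": "step_arm", "payload": {
  "increments": [
    {"slide": [0.05,0.005,0.03],"roll": 0.18},
    {"slide": [0.1,0.012,0.06],"roll": 0.36},
    {"slide": [0.14,0.018,0.1],"roll": 0.547},
    {"slide": [0.14,0.018,0.1],"roll": 0.547},
    {"slide": [0.14,0.018,0.1],"roll": 0.547}
  ],
  "fingers": 0.78
}}

```text
t: 54.65
eef_pos: [539.5, 83.9, 182.9]
tcp_rot: [-3.141, 0.0, 0.778]
ft_force: [0.1, 0.2, -0.2]
opening: 0.78
grip_force: 0.0
```

```bash
python3 - <<'E'
from h import *
d=cam("wrist");P=cloud(d).reshape(-1,3)
q=sel(P,(500,600),(40,160),(74,83));r=cv2.minAreaRect(q[:,:2].astype(np.float32));print(len(q),np.round(r[0],1),np.round(r[1],1),r[2],np.round(cv2.boxPoints(r)).tolist())
moves([(540.7,82.6,54,.775)])
E
```

```text
711 [553.9  95. ] [61.4 62.1] 44.803680419921875 [[510.0, 95.0], [554.0, 51.0], [598.0, 95.0], [554.0, 139.0]]
at [539.712  83.536 183.415   0.777]
[540.7    82.6    54.      0.775] slide [0.     0.0014 0.1294] roll 0.002 rows 2.1
```

>>> {"api": "step_arm", "payload": {
  "increments": [
    {"slide": [0,0.0015,0.04],"roll": 0},
    {"slide": [0,0.0015,0.08],"roll": 0},
    {"slide": [0,0.0015,0.11],"roll": 0},
    {"slide": [0,0.0015,0.129],"roll": 0},
    {"slide": [0,0.0015,0.129],"roll": 0}
  ]
}}

```text
t: 55.32
eef_pos: [540.6, 82.3, 53.8]
tcp_rot: [-3.141, 0.0, 0.776]
ft_force: [0.6, -0.2, 0.2]
opening: 0.783
grip_force: 0.0
```

>>> {"api": "step_arm", "payload": {
  "increments": [
    {"slide": [0,0,0],"roll": 0},
    {"slide": [0,0,0],"roll": 0},
    {"slide": [0,0,0],"roll": 0},
    {"slide": [0,0,0],"roll": 0}
  ],
  "fingers": 0.5
}}

```text
t: 55.82
eef_pos: [541.3, 83.0, 55.0]
tcp_rot: [3.14, -0.001, 0.776]
ft_force: [-0.8, -3.3, 8.4]
opening: 0.649
grip_force: 30.0
```

>>> {"api": "step_arm", "payload": {
  "increments": [
    {"slide": [0,0,-0.004],"roll": 0},
    {"slide": [0,0,-0.008],"roll": 0},
    {"slide": [-0.01,0.01,-0.009],"roll": 0},
    {"slide": [-0.023,0.023,-0.009],"roll": 0},
    {"slide": [-0.036,0.036,-0.009],"roll": 0}
  ]
}}

```text
t: 56.45
eef_pos: [540.0, 30.8, 62.5]
tcp_rot: [-3.141, 0.0, 0.775]
ft_force: [0.3, -0.7, -1.0]
opening: 0.65
grip_force: 30.0
```

>>> {"api": "step_arm", "payload": {
  "increments": [
    {"slide": [-0.01,0.01,-0.03],"roll": 0},
    {"slide": [-0.02,0.02,-0.06],"roll": 0},
    {"slide": [-0.02,0.02,-0.078],"roll": 0},
    {"slide": [-0.02,0.02,-0.078],"roll": 0}
  ]
}}

```text
t: 56.95
eef_pos: [540.3, 2.9, 141.5]
tcp_rot: [3.14, -0.001, 0.775]
ft_force: [-0.8, -0.1, -0.8]
opening: 0.65
grip_force: 30.0
```

```bash
python3 - <<'E'
from h import *
s=state();print(s["opening"],s["grip_force"],np.round(s["ft_force"],1))
moves([(475,-150,142,1.5),(441,-266,142,1.5),(441,-266,58,1.5)])
rect("top",(340,520),(-345,-40),(7,13))
E
```

```text
0.6500124066033874 29.998310208320618 [-0.8 -0.1 -0.8]
at [540.269   2.894 141.485   0.775]
[ 475.  -150.   142.     1.5] slide [-0.1536  0.0636 -0.0005] roll -0.725 rows 3.9
[ 441.  -266.   142.     1.5] slide [-0.1181 -0.0257 -0.    ] roll -0.0 rows 1.9
[ 441.  -266.    58.     1.5] slide [0.    0.    0.084] roll -0.0 rows 1.4
top 2198 [ 429.2 -192.2] [175.  305.7] 1.0 z 10.1
```

>>> {"api": "step_arm", "payload": {
  "increments": [
    {"slide": [-0.03,0.012,0],"roll": -0.15},
    {"slide": [-0.065,0.027,0],"roll": -0.31},
    {"slide": [-0.1,0.042,0],"roll": -0.47},
    {"slide": [-0.13,0.054,0],"roll": -0.62},
    {"slide": [-0.154,0.064,0],"roll": -0.725}
  ]
}}

```text
t: 57.62
eef_pos: [473.7, -150.5, 139.4]
tcp_rot: [-3.14, -0.001, 1.504]
ft_force: [0.6, -0.2, -1.3]
opening: 0.651
grip_force: 30.0
```

>>> {"api": "step_arm", "payload": {
  "increments": [
    {"slide": [-0.04,-0.009,0],"roll": 0},
    {"slide": [-0.08,-0.018,0],"roll": 0},
    {"slide": [-0.118,-0.026,0],"roll": 0},
    {"slide": [-0.118,-0.026,0.02],"roll": 0},
    {"slide": [-0.118,-0.026,0.04],"roll": 0}
  ]
}}

```text
t: 58.25
eef_pos: [439.8, -265.8, 99.0]
tcp_rot: [-3.14, -0.001, 1.5]
ft_force: [0.3, -0.2, -1.2]
opening: 0.653
grip_force: 30.0
```

>>> {"api": "step_arm", "payload": {
  "increments": [
    {"slide": [0,0,0.02],"roll": 0},
    {"slide": [0,0,0.035],"roll": 0},
    {"slide": [0,0,0.042],"roll": 0},
    {"slide": [0,0,0.045],"roll": 0},
    {"slide": [0,0,0.045],"roll": 0}
  ]
}}

```text
t: 58.88
eef_pos: [440.1, -265.2, 56.8]
tcp_rot: [-3.141, -0.0, 1.501]
ft_force: [-6.5, 1.7, 17.8]
opening: 0.651
grip_force: 30.0
```

>>> {"api": "step_arm", "payload": {
  "increments": [
    {"slide": [0,0,-0.001],"roll": 0},
    {"slide": [0,0,-0.001],"roll": 0},
    {"slide": [0,0,-0.001],"roll": 0},
    {"slide": [0,0,-0.001],"roll": 0},
    {"slide": [0,0,-0.001],"roll": 0}
  ],
  "fingers": 0.85
}}

```text
t: 59.5
eef_pos: [440.6, -265.3, 56.5]
tcp_rot: [-3.142, -0.0, 1.501]
ft_force: [-0.2, -0.4, 0.1]
opening: 0.849
grip_force: 0.0
```

>>> {"api": "step_arm", "payload": {
  "increments": [
    {"slide": [0,0,-0.05],"roll": 0},
    {"slide": [0,0,-0.1],"roll": 0},
    {"slide": [0,0,-0.15],"roll": 0},
    {"slide": [0.05,0,-0.16],"roll": 0.02},
    {"slide": [0.1,0,-0.16],"roll": 0.04}
  ]
}}

```text
t: 60.12
eef_pos: [447.7, -164.8, 217.7]
tcp_rot: [3.139, 0.001, 1.459]
ft_force: [0.5, 0.5, -0.4]
opening: 0.847
grip_force: 0.0
```

>>> {"api": "step_arm", "payload": {
  "increments": [
    {"slide": [0.04,0,0],"roll": 0},
    {"slide": [0.09,0,0],"roll": 0},
    {"slide": [0.12,0,0],"roll": 0},
    {"slide": [0.12,0,0],"roll": 0}
  ]
}}

```text
t: 60.62
eef_pos: [460.7, -44.8, 216.7]
tcp_rot: [3.142, -0.0, 1.464]
ft_force: [-0.0, 0.5, 0.6]
opening: 0.848
grip_force: 0.0
```

```bash
python3 - <<'E'
from h import *
d=cam("wrist");save(d,"w14.png",crop=(130,20,430,245),scale=2.6)
P=cloud(d).reshape(-1,3)
q=sel(P,(405,505),(40,138),(74,83));r=cv2.minAreaRect(q[:,:2].astype(np.float32));print(len(q),np.round(r[0],1),np.round(r[1],1),r[2],np.round(cv2.boxPoints(r)).tolist())
moves([(442.7,-17.6,48.5,1.458),(456.1,100.6,48.5,1.458)])
rect("top",(380,510),(-300,-190),(65,90))
E
```

```text
593 [457.8 116.3] [49.2 62. ] 84.21949768066406 [[424.0, 95.0], [486.0, 89.0], [491.0, 138.0], [429.0, 144.0]]
at [460.783 -45.817 216.645   1.463]
[442.7   -17.6    48.5     1.458] slide [ 0.0261 -0.021   0.1681] roll 0.005 rows 2.8
[456.1   100.6    48.5     1.458] slide [ 0.119  0.    -0.   ] roll -0.0 rows 1.9
top 84 [ 439.2 -246.6] [60.9 61.9] 88.1 z 78.3
```

>>> {"api": "step_arm", "payload": {
  "increments": [
    {"slide": [0.01,-0.01,0.05],"roll": 0},
    {"slide": [0.02,-0.021,0.1],"roll": 0},
    {"slide": [0.026,-0.021,0.15],"roll": 0},
    {"slide": [0.026,-0.021,0.168],"roll": 0.002},
    {"slide": [0.026,-0.021,0.168],"roll": 0.002}
  ],
  "fingers": 0.76
}}

```text
t: 61.35
eef_pos: [442.2, -19.0, 47.6]
tcp_rot: [-3.139, -0.0, 1.457]
ft_force: [0.5, -0.1, -0.2]
opening: 0.76
grip_force: 0.0
```

```bash
python3 - <<'E'
from h import *
d=cam("wrist");P=cloud(d).reshape(-1,3)
q=sel(P,(405,505),(40,145),(74,83));r=cv2.minAreaRect(q[:,:2].astype(np.float32));print(len(q),np.round(r[0],1),np.round(r[1],1),r[2],np.round(cv2.boxPoints(r)).tolist())
moves([(456.1,100.6,48.5,1.462)])
E
```

```text
1867 [456.  100.2] [16.5 62.1] 83.83433532714844 [[424.0, 95.0], [486.0, 89.0], [488.0, 105.0], [426.0, 112.0]]
at [442.787 -18.951  48.519   1.458]
[456.1   100.6    48.5     1.462] slide [ 0.1203 -0.0003  0.    ] roll -0.004 rows 1.9
```

>>> {"api": "step_arm", "payload": {
  "increments": [
    {"slide": [0.03,0,-0.003],"roll": 0},
    {"slide": [0.06,0,-0.003],"roll": 0},
    {"slide": [0.09,0,-0.003],"roll": 0},
    {"slide": [0.1215,0,-0.003],"roll": 0},
    {"slide": [0.1215,0,-0.003],"roll": 0}
  ]
}}

```text
t: 62.02
eef_pos: [457.2, 103.6, 52.9]
tcp_rot: [3.139, -0.001, 1.461]
ft_force: [-0.9, -0.6, -0.4]
opening: 0.761
grip_force: 0.0
```

>>> {"api": "step_arm", "payload": {
  "increments": [
    {"slide": [0,0,0],"roll": 0},
    {"slide": [0,0,0],"roll": 0},
    {"slide": [0,0,0],"roll": 0},
    {"slide": [0,0,0],"roll": 0}
  ],
  "fingers": 0.55
}}

```text
t: 62.52
eef_pos: [456.5, 101.7, 52.2]
tcp_rot: [3.141, -0.0, 1.458]
ft_force: [-1.2, -0.9, 6.9]
opening: 0.65
grip_force: 30.0
```

>>> {"api": "step_arm", "payload": {
  "increments": [
    {"slide": [0,0,-0.004],"roll": 0},
    {"slide": [0,0,-0.008],"roll": 0},
    {"slide": [-0.02,0,-0.008],"roll": 0},
    {"slide": [-0.045,0,-0.008],"roll": 0},
    {"slide": [-0.07,0,-0.008],"roll": 0}
  ]
}}

```text
t: 63.15
eef_pos: [448.5, 32.2, 59.9]
tcp_rot: [3.141, -0.0, 1.459]
ft_force: [0.7, -0.5, -0.0]
opening: 0.651
grip_force: 30.0
```

>>> {"api": "step_arm", "payload": {
  "increments": [
    {"slide": [-0.01,0,-0.03],"roll": 0},
    {"slide": [-0.02,0,-0.06],"roll": 0},
    {"slide": [-0.03,0,-0.08],"roll": 0},
    {"slide": [-0.03,0,-0.08],"roll": 0}
  ]
}}

```text
t: 63.65
eef_pos: [445.7, 2.7, 140.7]
tcp_rot: [3.139, 0.0, 1.458]
ft_force: [-0.3, -0.2, -1.0]
opening: 0.65
grip_force: 30.0
```

```bash
python3 - <<'E'
from h import *
s=state();print(s["opening"],s["grip_force"],np.round(s["ft_force"],1))
moves([(438,-146,140,1.5),(438,-146,54,1.5)])
E
```

```text
0.6501212773566682 29.999715895392 [-0.3 -0.2 -1. ]
at [445.658   2.654 140.724   1.458]
[ 438.  -146.   140.     1.5] slide [-0.1486  0.0092  0.0007] roll -0.042 rows 2.4
[ 438.  -146.    54.     1.5] slide [0.    0.    0.086] roll -0.0 rows 1.4
```

>>> {"api": "step_arm", "payload": {
  "increments": [
    {"slide": [-0.04,0.003,0],"roll": -0.01},
    {"slide": [-0.08,0.005,0],"roll": -0.02},
    {"slide": [-0.12,0.008,0],"roll": -0.042},
    {"slide": [-0.148,0.009,0],"roll": -0.042},
    {"slide": [-0.148,0.009,0.02],"roll": -0.042}
  ]
}}

```text
t: 64.28
eef_pos: [437.9, -146.4, 119.1]
tcp_rot: [3.14, 0.001, 1.498]
ft_force: [0.1, 0.1, -1.2]
opening: 0.647
grip_force: 30.0
```

>>> {"api": "step_arm", "payload": {
  "increments": [
    {"slide": [0,0,0.03],"roll": 0},
    {"slide": [0,0,0.055],"roll": 0},
    {"slide": [0,0,0.063],"roll": 0},
    {"slide": [0,0,0.066],"roll": 0},
    {"slide": [0,0,0.066],"roll": 0}
  ]
}}

```text
t: 64.9
eef_pos: [437.3, -144.5, 54.1]
tcp_rot: [-3.141, -0.0, 1.501]
ft_force: [-2.2, 0.5, 3.8]
opening: 0.649
grip_force: 30.0
```

```bash
python3 - <<'E'
from h import *
s=state();print(np.round(s["eef_pos"],1),s["opening"],s["grip_force"],np.round(s["ft_force"],1))
E
```

```text
[ 437.3 -144.5   54.1] 0.6490042433532565 30.000577233731747 [-2.2  0.5  3.8]
```

Touchdown at 4 N; release, rise and check everything.

>>> {"api": "step_arm", "payload": {
  "increments": [
    {"slide": [0,0,0],"roll": 0},
    {"slide": [0,0,0],"roll": 0},
    {"slide": [0,0,0],"roll": 0},
    {"slide": [0,0,0],"roll": 0}
  ],
  "fingers": 0.85
}}

```text
t: 65.4
eef_pos: [437.6, -144.8, 53.6]
tcp_rot: [3.141, -0.0, 1.501]
ft_force: [-0.8, 0.3, -0.1]
opening: 0.851
grip_force: 0.0
```

>>> {"api": "step_arm", "payload": {
  "increments": [
    {"slide": [0,0,-0.05],"roll": 0},
    {"slide": [0,0,-0.11],"roll": 0},
    {"slide": [0,0,-0.17],"roll": 0},
    {"slide": [-0.05,0,-0.2],"roll": 0},
    {"slide": [-0.1,0,-0.23],"roll": 0}
  ]
}}

```text
t: 66.03
eef_pos: [430.4, -245.4, 285.3]
tcp_rot: [3.14, 0.001, 1.502]
ft_force: [0.4, 0.3, -0.1]
opening: 0.851
grip_force: 0.0
```

>>> {"api": "step_arm", "payload": {
  "increments": [
    {"slide": [-0.05,0,-0.02],"roll": 0},
    {"slide": [-0.1,0,-0.04],"roll": 0},
    {"slide": [-0.1,0,-0.06],"roll": 0},
    {"slide": [-0.1,0,-0.06],"roll": 0}
  ]
}}

```text
t: 66.53
eef_pos: [423.6, -344.9, 344.3]
tcp_rot: [3.14, 0.001, 1.5]
ft_force: [-0.5, 0.2, -0.6]
opening: 0.849
grip_force: 0.0
```

```bash
python3 - <<'E'
from h import *
s=state();print(np.round(s["eef_pos"]),s["t"])
d,q,r=rect("wrist",(380,510),(-300,-190),(74,86));rect("wrist",(380,510),(-185,-60),(74,86))
save(d,"w15.png",crop=(100,0,460,270),scale=2)
t=cam("top");P=cloud(t).reshape(-1,3)
b=sel(P,(470,610),(325,385),(140,180));print("bar",len(b),np.round(b.mean(0),1))
q=sel(P,(380,650),(-480,-330),(26,34));
E
```

```text
[ 424. -345.  344.] 66.525
wrist 415 [ 442.2 -247.7] [60.7 61.9] 86.0 z 79.2
wrist 337 [ 439.1 -132. ] [45.2 61.9] 85.8 z 79.0
bar 113 [536.3 350.1 156.6]
```

View pics/w15.png

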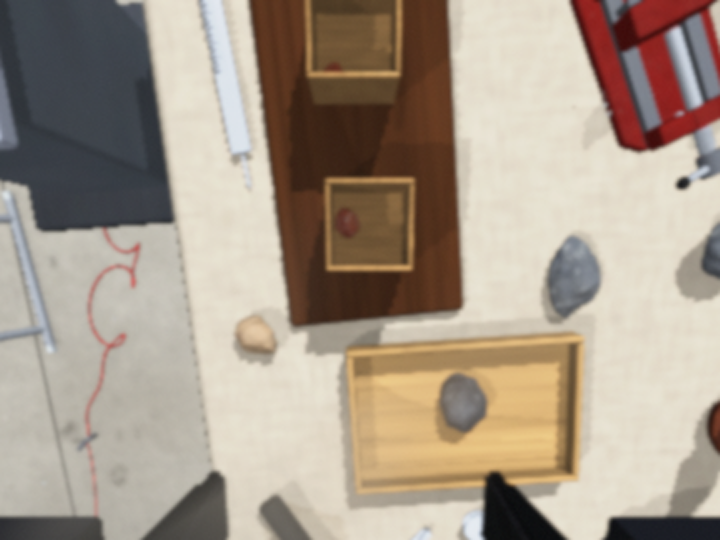

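The final view shows both boxes upright on the board, each with its red pebble at crop (346,222) and (333,70). The lump is in the tray at (463,403), and the pan bar is back at its level height.

```bash
python3 - <<'E'
from h import *
print(env.job_done())
E
```

```text
the job is handed in; nothing more can be done
None
```

The job is handed in: both boxes stand upright on the packing board, each with its own lane's one pebble, the single reject lump is in the tray and the pan is level again; box 2 was knocked and my first regrip turned it about 44° on its pad, but it stayed upright and kept its pebble.

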